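# Unclip the pellet carriers with a spatula and load the analyser magazine

## Robot

A 6-joint arm with a two-finger parallel gripper is mounted at the origin on a cart in front of the work surface, level with it; the furniture and walls round the work are solid. World frame = base frame: x ahead of the robot, y to its left, z up, the work surface at z = 0. Lengths are in m, angles in rad, forces in N, time in s.
With the tool pointing down it reaches from about 0.3 to 0.875 m from the base axis. Payload 6.4 kg.
Tool frame: the origin (TCP) lies on the centre line of the jaws, within the pads' length; the fingertips stand 25 mm ahead of it and the grasp point (between the pads) lies 6 mm ahead of it; z points along the fingers, y is the line along which they close (so a half turn about z gives the same grasp; the last joint's range is limited). The gripper opens to 88 mm and grips with 3 to 60 N. Pads are 18 mm wide; open, the fingers measure 123 mm over their backs; the gripper's body (75 mm by 187 mm) begins 45 mm behind the grasp point.
Start: joints at [-1.462, 0.181, 1.607, -0, 1.354, -0.206], TCP at [0.178, -0.547, 0.264] pointing down, gripper open.
Joint ranges: [-2.99, 2.99], [-0.89, 2.07], [0.3, 2.58], [-1.14, 4.28], [0, 2.63], [-3.12, 3.12]. Speed limits (rad/s): [2.57, 2.57, 3.01, 3.14, 3.14, 3.14].

## Interface

Orientations are given as a unit quaternion [x, y, z, w].
In Python, from workcell import ctrl, camera gives the robot as it stands. The module is installed in compiled form; this text tells all that it offers.
- The arm moves only by the tool play_rows, never from a script. Its argument "plan" is a list of rows, each a list of 6 numbers: the shift along the world's x, y, z in m, then the turn, a rotation vector about the world's x, y, z in degrees. A call has 1 to 20 rows; each row shifts and turns the commanded pose from where the row before left it; what a row does not reach is not made up. A row lasts 1/12 s, in which the tool goes at most 41.7 mm and 7.16 degrees, less where a joint would pass 70% of its speed; a pose out of reach is approached as far as the arm can. A call with a gripper value outside its range is refused whole. "grip" is the opening, from -1 (shut) to 1 (fully open), set as the call begins (left out, the last holds). The fingers move at their own pace and stop on an object; "force" is the grip in N (left out, the last holds). Time passes only in rows, so rows that do not move let the fingers close. It gives the time, the measured TCP pose, the force, the opening and the grip force at its end, in the units of the state.
- ctrl.sense(): the state, without advancing time (a new reading comes with each control period).
- camera(name): name is "scene" or "side" or "wrist"; returns a dict with "frame" (480x640x3 uint8, blue, green, red), "mtx" (3x3 intrinsics, pixels), "rvec" (rotation vector, rad) and "tvec" (3), from world to camera coordinates, as OpenCV has them. Camera axes: x right, y down, z forward; pixel columns grow to the right and rows downward; lengths in m; the calibration is good to about 2 mm. A picture is of the moment at which its call begins. There is no depth.
- ctrl.job_done(): hands the job in; it is judged then, once.
The state is a dict: "time_s": time; "q": joint angles; "qd": joint speeds; "effort": joint torques, N m; "position": TCP position; "tcp_rot": TCP orientation; "contact_force": force on the tool from outside, world axes, zero at the start; "ft_torque": the same for the moment, N m; "opening": finger opening in m; "grasp_force": force on a finger pad.
Only numpy, scipy, OpenCV 4.12 (cv2) and the standard library are available. Lean on these libraries where they do the work, as an engineer would, in place of code of your own. Each camera call takes 0.05 s, during which the arm holds its last target. There are 200 camera calls.

## Task

Pressed soil samples sit in flat carriers that are clipped into the aluminium base; take the spatula from its steel tray, push its blade into the gap under the front edge of each carrier and lever that edge up past its spring catches, never touching a carrier with the gripper while it is still clipped down. Then take every carrier by its upright grip and slide it level into any free lane of the grey magazine, under the steel guide strips, fully home against the back stop. Finish with the spatula lying flat in its tray again and leave the timer, the bottle and the tape roll where they are; two or three carriers are there.

Things in the scene. Friction and masses are not known exactly. Their poses are not given: they have to be found in the camera images.
- spatula: spatula 233 mm long, 70 g, along its own y: wooden handle y = +18 to +116 mm (16 mm wide at its front end, 21 mm behind, z = 1 to 15 mm), steel blade y = +14 to -116 mm, 1 to 2 mm thick, 24 mm wide and flat at z = 0 at its straight tip, rising slightly to z = 7 to 9 mm at the handle. Origin: mid-length, underside. Starts in the tray, handle to the robot's left; take it across the handle at y = +25 to +45 mm
- tray: fixed open steel tray, 110 mm (its x) by 270 mm (its y) outside, 8 mm high, walls and floor 4 mm thick; origin under its centre. The spatula belongs in it, flat on its floor, along its y
- clip_base: fixed aluminium base with three bays side by side along y, x from -46 to +50 mm, 212 mm in y; walls between the bays 45 mm high; origin at its underside, below the middle bay. Its -x side (front) looks towards the robot. A carrier in a bay rests on a seat 30 mm up, its front edge at x = -40 mm
- bay1 (a point): left bay: where the origin of a carrier clipped in it lies; axes as clip_base. Under the carrier's front edge is a pry gap open to the front: 37 mm wide, 7 mm high (z = 23 to 30 mm in clip_base), from the front face x = -46 mm in to x = -10 mm, floor at z = 23 mm; left and right of its mouth 7 mm wide corner posts, 45 mm high
- bay2 (a point): middle bay, made alike. Two rounded spring catches in the side walls at x = -32 mm hold a carrier's top edges: lifting its front edge takes about 15 N. With the blade tip 26 mm past that edge, resting on the gap's floor, raise the handle by 0.5 to 0.6 rad: 8 to 10 mm up, the catches snap in under the carrier and it rests on them, tilted, when the blade is drawn out
- bay3 (a point): right bay, made alike
- magazine: fixed grey magazine with three lanes side by side along y, x from -60 to +50 mm, 212 mm in y, 31 mm high; origin at its underside, below the middle lane. Carriers enter at its -x side (towards the robot) and slide along +x. Lane floor at z = 20 mm, with an open apron at that height before the lanes (x = -60 to -46 mm); back stop at x = +40.5 mm, 26 mm high
- lane1 (a point): left lane: where the origin of a carrier fully home lies; axes as magazine. Side walls 53 mm apart with rounded mouths at x = -46 mm; grooves 7 mm high (z = 20 to 27 mm in magazine) under steel guide strips (z = 27 to 31 mm, from x = -40 mm) that leave 40 mm open between them for grip and fingers
- lane2 (a point): middle lane, made alike
- lane3 (a point): right lane, made alike
- carrier1: flat grey carrier 80 mm (x) by 50 mm (y) by 4 mm, 70 g, with two pressed soil pellets let into its top; on its middle an upright grip 10 mm thick (x), 26 mm wide (y), its top 37 mm above the underside. Origin: centre of the underside, z up, front edge at x = -40 mm. Take the grip across its 10 mm (fingers before and behind it); starts in bay 1
- lip1 (a point): middle of the lower front edge of carrier1; 30 mm above the underside of clip_base while clipped down
- carrier2: carrier like carrier1; starts in bay 2
- lip2 (a point): middle of the lower front edge of carrier2; 30 mm above the underside of clip_base while clipped down
- carrier3: carrier like carrier1; starts in bay 3
- lip3 (a point): middle of the lower front edge of carrier3; 30 mm above the underside of clip_base while clipped down
- burette_bottle: fixed tall glass burette on its amber reservoir, between base and magazine: reservoir about 145 mm across and 174 mm high, its front some 45 mm nearer to the robot than the origin; thin tube 720 mm high, about 25 mm behind the origin; a red stopcock reaches 94 mm from the origin towards the robot, 245 mm up. Carry things past in front of it, above the stopcock
- timer: bench timer 66x66x20 mm, bystander; origin under its centre
- buffer_4: small reagent bottle with screw cap, 45 mm across, 92 mm high, bystander; origin under its centre
- tape_roll: roll of tape lying flat, 104 mm across, 25 mm high, bystander; origin under its centre

How it is judged:
By the outcome, as a careful person would: the job done as asked, in the order asked, and still so for the second after the job is handed in, with the robot touching nothing.
Of carrier1, carrier2, carrier3 only 2 to 3 are there at a start; the rules pass over those that are not, and their reading is None.
At some moment in a run one of spatula may be knocked a few centimetres aside while the robot is not near it.
Once in a run the grip may slacken for a moment while it holds something.
It also fails if it takes over 210 s, if anything falls off the work surface, if the arm or the gripper's body presses on something with over 40 N, if the wrist force passes 120 N, or if a joint passes its speed limit or range.

## Working session

There is one attempt and no reset: what is moved stays moved. The work goes in short steps, Python scripts to look and compute and a tool call to move; the robot and the scene stay as the last step left them, time stands still between calls to the robot, and variables do not carry over. Pictures are saved under pics/ and viewed, at most 14 in all, crops included, and the job is handed in when it is done.

Besides the shell and the picture viewer there is one more tool, called after ">>>" in YAML: its name, and indented under it one key for each argument. play_rows: Moves the arm, as the interface text tells. Its arguments: {"type":"object","properties":{"plan":{"type":"array"},"grip":{"type":"number"},"force":{"type":"number"}},"required":["plan"]}

```bash
mkdir -p pics; cat > h.py <<'E'
import numpy as np, cv2
from workcell import ctrl, camera
from scipy.spatial.transform import Rotation as R
def snap(n,f):
    c=camera(n); cv2.imwrite('pics/'+f+'.png',c['frame']); np.savez('pics/'+f+'.npz',**c); return c
def load(f): return dict(np.load('pics/'+f+'.npz'))
def ray(c,uv):
    p=cv2.undistortPoints(np.array([[uv]],float),c['mtx'],None)[0,0]
    M=cv2.Rodrigues(c['rvec'])[0]; return -M.T@c['tvec'].ravel(), M.T@np.array([p[0],p[1],1])
def onz(c,uv,z):
    o,d=ray(c,uv); return o+d*(z-o[2])/d[2]
def proj(c,P): return cv2.projectPoints(np.array(P,float).reshape(-1,1,3),c['rvec'],c['tvec'],c['mtx'],None)[0].reshape(-1,2)
E
python3 - <<'E'
from h import *
for n in ('scene','side','wrist'):
    c=snap(n,n+'0'); o,d=ray(c,(320,240)); print(n,o.round(3),d.round(3),c['mtx'][0,0])
s=ctrl.sense(); print(s['position'],s['tcp_rot'],s['opening'],s['time_s'])
E
```

```text
scene [0.093 0.817 0.577] [ 0.442 -0.749 -0.493] 521.6103569627135
side [-0.091  0.959  0.746] [ 0.489 -0.712 -0.504] 566.0580058581216
wrist [ 0.259 -0.521  0.382] [-0.327 -0.106 -0.939] 391.53501750528136
[ 0.17803591 -0.54636463  0.26304275] [ 9.87634093e-01  1.56775240e-01  2.66248797e-05 -6.48668324e-04] 0.08776192941146033 0.15
```

View pics/scene0.png

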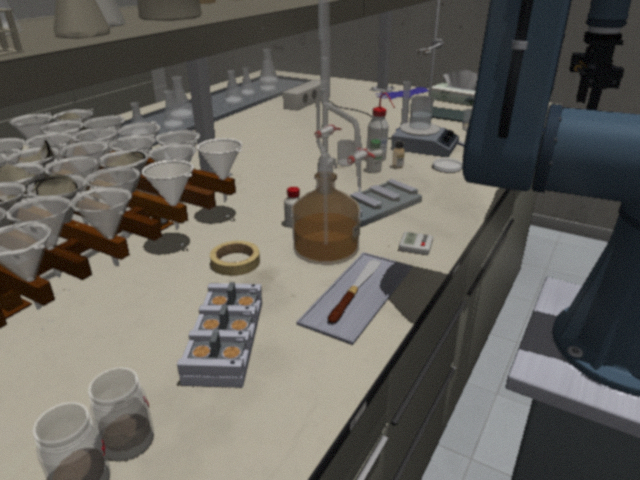

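View pics/side0.png

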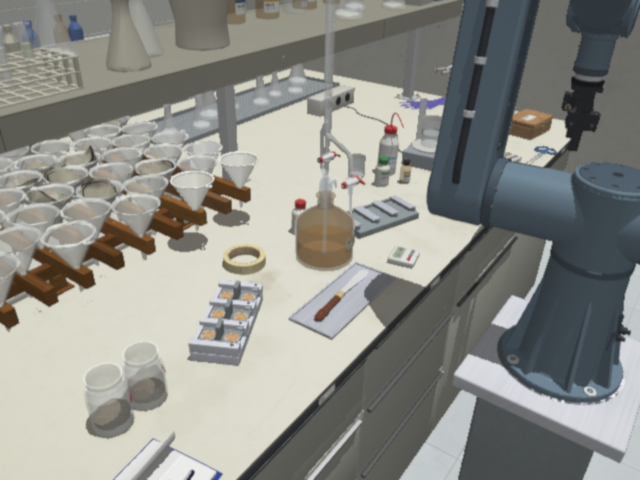

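The scene shows three carriers in the base around (222,330), the tray and spatula at (350,295), the bottle at (326,220), the magazine at (385,200), the timer at (416,243) and the tape at (235,258). I'll zoom in for pixel positions.

```bash
python3 - <<'E'
import cv2
a=cv2.imread('pics/scene0.png')[240:400,165:415]
b=cv2.imread('pics/side0.png')[170:370,180:430]
cv2.imwrite('pics/ca.png',cv2.resize(a,None,fx=3.2,fy=3.2,interpolation=cv2.INTER_CUBIC))
cv2.imwrite('pics/cb.png',cv2.resize(b,None,fx=3,fy=3,interpolation=cv2.INTER_CUBIC))
E
```

```text
(no output)
```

View pics/ca.png

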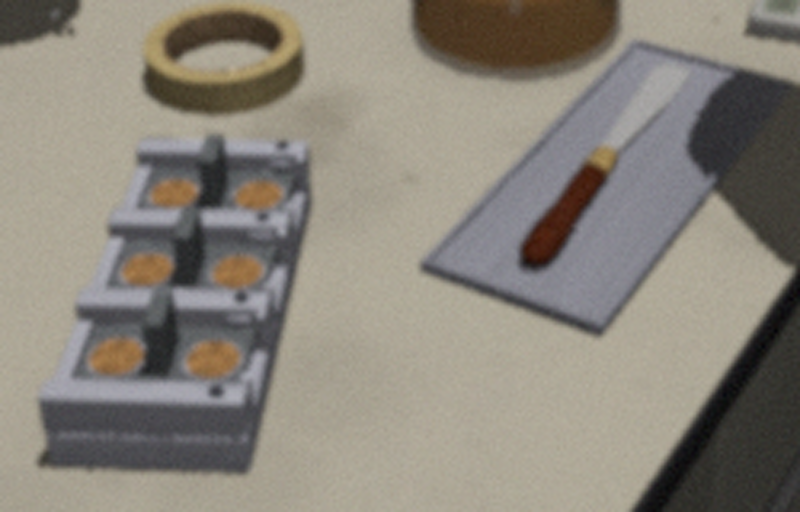

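View pics/cb.png

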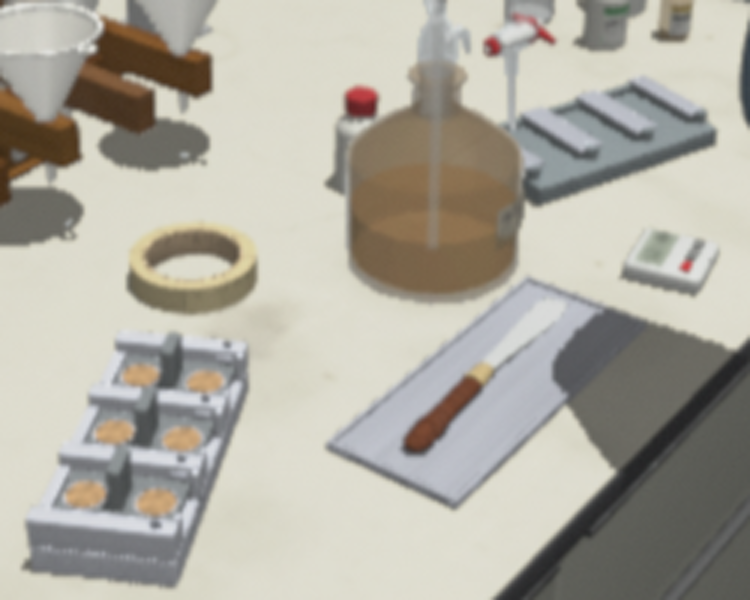

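The crops show the base's top corners in ca at (42,398), (245,400), (305,145) and (140,150). The tray corners are at (422,266), (600,332) and (637,42), the spatula butt is at (535,260) and its blade tip at (672,66). In cb the magazine front runs from (540,200) to (714,140).

```bash
cat > fit.py <<'E'
from h import *
from scipy.optimize import least_squares
def fit(obs,x0):
    # obs: list of (cam, uv, local xyz)
    def f(p):
        M=R.from_euler('z',p[2]).as_matrix(); r=[]
        for c,uv,l in obs: r+=list(proj(c,M@np.array(l)+[p[0],p[1],0])[0]-uv)
        return r
    s=least_squares(f,x0,loss='soft_l1'); return s.x,np.array(s.fun).reshape(-1,2)
E
python3 - <<'E'
from fit import *
A=load('scene0');B=load('side0')
a=lambda u,v:(165+u/3.2-.34,240+v/3.2-.34); b=lambda u,v:(180+u/3-.33,170+v/3-.33)
base=[(A,a(42,398),(.05,.106,.045)),(A,a(245,400),(-.046,.106,.045)),(A,a(248,468),(-.046,.106,0)),(A,a(45,462),(.05,.106,0)),(A,a(306,145),(-.046,-.106,.045)),(A,a(140,142),(.05,-.106,.045)),
(B,b(30,522),(.05,.106,.045)),(B,b(180,538),(-.046,.106,.045)),(B,b(175,585),(-.046,.106,0)),(B,b(247,345),(-.046,-.106,.045)),(B,b(118,335),(.05,-.106,.045))]
tray=[(A,a(422,266),(.055,.135,.008)),(A,a(600,330),(-.055,.135,.008)),(A,a(637,42),(.055,-.135,.008)),(B,b(330,446),(.055,.135,.008)),(B,b(456,504),(-.055,.135,.008)),(B,b(527,280),(.055,-.135,.008))]
mag=[(B,b(540,202),(-.06,.106,0)),(B,b(714,142),(-.06,-.106,0)),(B,b(715,128),(-.06,-.106,.02))]
for n,o,x0 in (('base',base,(.5,.3,0)),('tray',tray,(.4,.1,0)),('mag',mag,(.6,-.3,0))):
    x,r=fit(o,x0); print(n,x.round(4),'\n',r.round(1).tolist())
for n,pt in (('butt',(A,a(533,260),B,b(415,445))),('ferrule',(A,a(602,155),B,b(483,372))),('tip',(A,a(675,68),B,b(553,303)))):
    for z in ((.012,) if n!='tip' else (.005,)): print(n,onz(pt[0],pt[1],z).round(4),onz(pt[2],pt[3],z).round(4))
print('timer',onz(B,b(670,270),.01),'bottle',onz(B,b(435,295),0),'tape',onz(B,b(193,270),.01),'strips',[onz(B,b(*p),.031).round(3) for p in((597,152),(650,133),(702,113),(525,113),(582,97),(635,82))])
E
```

```text
base [0.5723 0.3137 0.4944] 
 [[-1.4, -0.3], [0.2, 0.8], [1.6, 2.1], [1.8, 2.2], [0.7, -1.8], [0.1, -1.8], [-2.3, -1.0], [-2.0, -1.1], [0.9, 1.5], [-0.3, -1.4], [-0.5, -1.9]]
tray [0.4385 0.0867 0.0121] 
 [[-0.1, -0.4], [1.3, 0.5], [0.1, -0.4], [-1.9, -0.4], [-0.1, 0.7], [0.0, -0.7]]
mag [ 0.5798 -0.2868 -0.3337] 
 [[-0.4, 0.7], [-0.0, 0.1], [0.5, -1.5]]
butt [0.4394 0.193  0.012 ] [0.4384 0.1885 0.012 ]
ferrule [0.4525 0.0866 0.012 ] [0.4487 0.0875 0.012 ]
tip [ 0.4611 -0.0335  0.005 ] [ 0.4612 -0.0327  0.005 ]
timer [ 0.40709333 -0.12610967  0.01      ] bottle [0.54672558 0.00839766 0.        ] tape [0.71483901 0.10982584 0.01      ] strips [array([ 0.539, -0.231,  0.031]), array([ 0.519, -0.293,  0.031]), array([ 0.5  , -0.358,  0.031]), array([ 0.631, -0.256,  0.031]), array([ 0.606, -0.318,  0.031]), array([ 0.582, -0.377,  0.031])]
```

>>> play_rows:
  plan:
    - [0.008,0.034,0.01,0,0,3.88]
    - [0.008,0.034,0.01,0,0,3.88]
    - [0.008,0.034,0.01,0,0,3.88]
    - [0.008,0.034,0.01,0,0,3.88]
    - [0.012,0.034,0.01,0,0,3.88]
    - [0.012,0.034,0.01,0,0,3.88]
    - [0.012,0.034,0.01,0,0,3.88]
    - [0.012,0.034,0.01,0,0,3.88]
    - [0.012,0.034,0,0,0,3.88]
    - [0.012,0.034,0,0,0,3.88]
    - [0.012,0.034,0,0,0,3.88]
    - [0.012,0.034,0,0,0,3.88]
    - [0.012,0.034,0,0,0,3.88]
    - [0.012,0.034,0,0,0,3.88]
    - [0.012,0.034,0,0,0,3.88]
    - [0.012,0.034,0,0,0,3.88]
    - [0.022,0.03,-0.005,0,0,3.88]
    - [0.022,0.03,-0.005,0,0,3.88]
    - [0.022,0.03,-0.005,0,0,3.88]
    - [0.022,0.03,-0.005,0,0,3.88]
  grip: 0

```text
time_s: 1.82
position: [0.4426, 0.1194, 0.3234]
tcp_rot: [0.67, 0.742, 0.0, 0.0]
contact_force: [1.6, -1.0, 0.0]
opening: 0.0436
grasp_force: 0.0
```

```bash
python3 - <<'E'
from h import *
c=snap('wrist','w1');s=ctrl.sense();print(s['position'],R.from_quat(s['tcp_rot']).as_matrix().round(3).tolist(),s['opening'],s['q'])
E
```

```text
[0.44463689 0.12310898 0.32141168] [[-0.108, 0.994, -0.001], [0.994, 0.108, 0.003], [0.003, -0.001, -1.0]] 0.04416292801055451 [ 0.00978927 -0.12874997  1.80680826  0.00333666  1.46460525 -0.0990395 ]
```

View pics/w1.png

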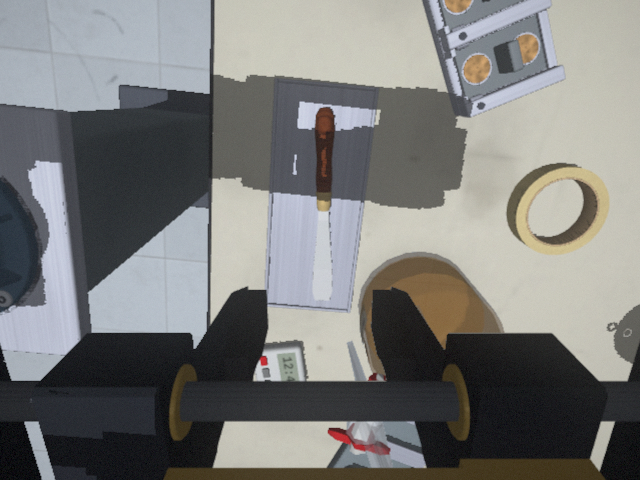

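The wrist view shows the spatula in the tray, with its butt at (325,108), ferrule at (323,200) and tip at (322,299). The tray corners are about (276,77), (378,88), (267,304) and (350,311).

```bash
python3 - <<'E'
from fit import *
c=load('w1')
for n,uv,z in (('butt',(325,107),.012),('ferr',(323,201),.014),('tip',(321.5,299),.005),('t1',(276,77),.008),('t2',(378,88),.008),('t3',(267,304),.008),('t4',(350,311),.008)): print(n,onz(c,uv,z).round(4))
E
```

```text
butt [0.4416 0.1944 0.012 ]
ferr [0.4501 0.0937 0.014 ]
tip [ 0.4618 -0.0348  0.005 ]
t1 [0.388  0.2186 0.008 ]
t2 [0.4946 0.2187 0.008 ]
t3 [ 0.3944 -0.0471  0.008 ]
t4 [ 0.4991 -0.0464  0.008 ]
```

>>> play_rows:
  plan:
    - [0,0,0,0,0,0]
    - [0.001,-0.001,-0.03,0,0,-0.4]
    - [0.001,-0.001,-0.04,0,0,-0.4]
    - [0.001,-0.001,-0.04,0,0,-0.4]
    - [0.001,0,-0.04,0,0,0]
    - [0,0,-0.035,0,0,0]
    - [0,0,-0.015,0,0,0]
    - [0,0,0,0,0,0]
    - [0,0,0,0,0,0]
    - [0,0,0,0,0,0]
  grip: 0

```text
time_s: 2.7
position: [0.4472, 0.1137, 0.1254]
tcp_rot: [0.68, 0.734, 0.001, 0.001]
contact_force: [-0.1, -0.0, -0.2]
opening: 0.044
grasp_force: 0.0
```

```bash
python3 - <<'E'
from h import *
c=snap('wrist','w2');s=ctrl.sense();print(s['position'],R.from_quat(s['tcp_rot']).as_matrix().round(3).tolist(),s['contact_force'])
E
```

```text
[0.44753198 0.1138693  0.12576914] [[-0.077, 0.997, 0.004], [0.997, 0.077, -0.0], [-0.0, 0.004, -1.0]] [ 0.56042412  0.57135885 -0.08414317]
```

View pics/w2.png

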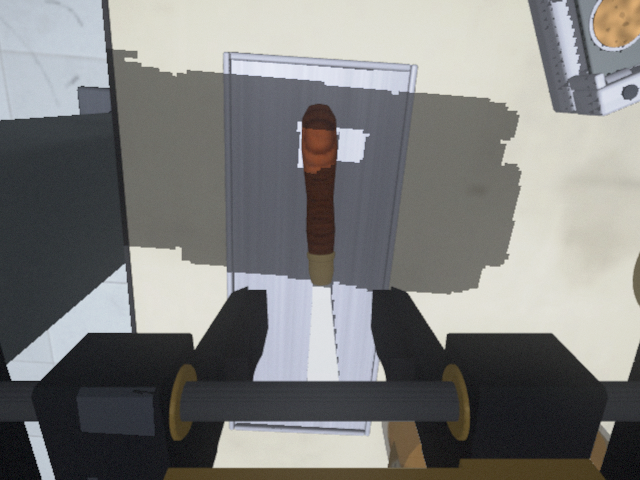

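The handle is centred between the fingers, with its front end at (321,286) and butt at (319,104).

```bash
python3 - <<'E'
from fit import *
c=load('w2')
for n,uv,z in (('butt',(319,104),.012),('front',(321,286),.012)): print(n,onz(c,uv,z).round(4))
E
```

```text
butt [0.4416 0.1941 0.012 ]
front [0.4515 0.0803 0.012 ]
```

>>> play_rows:
  plan:
    - [0.001,0,-0.03,0,0,0.3]
    - [0,0,-0.03,0,0,0.3]
    - [0,0,-0.02,0,0,0]
    - [0,0,-0.008,0,0,0]
    - [0,0,-0.005,0,0,0]
    - [0,0,0,0,0,0]
    - [0,0,0,0,0,0]
    - [0,0,0,0,0,0]

```text
time_s: 3.42
position: [0.4484, 0.1143, 0.0322]
tcp_rot: [0.675, 0.738, 0.001, 0.001]
contact_force: [0.2, -0.2, 0.8]
opening: 0.0442
grasp_force: 0.0
```

>>> play_rows:
  plan:
    - [0,0,0,0,0,0]
    - [0,0,0,0,0,0]
    - [0,0,0,0,0,0]
    - [0,0,0,0,0,0]
    - [0,0,0,0,0,0]
    - [0,0,0,0,0,0]
    - [0,0,0,0,0,0]
    - [0,0,0,0,0,0]
    - [0,0,0,0,0,0]
    - [0,0,0,0,0,0]
  grip: -1
  force: 50

```text
time_s: 4.25
position: [0.4473, 0.1143, 0.0309]
tcp_rot: [0.675, 0.737, 0.0, 0.0]
contact_force: [-1.9, 0.5, 4.6]
opening: 0.0153
grasp_force: 49.9
```

>>> play_rows:
  plan:
    - [0,0,0.02,0,0,0]
    - [0,0,0.03,0,0,0]
    - [-0.01,0.01,0.03,0,0,0]
    - [-0.02,0.02,0.02,0,0,0]
    - [-0.03,0.02,0,0,0,5]
    - [-0.02,0.02,0,0,0,6]
    - [-0.01,0.02,0,0,0,6.5]
    - [0,0,0,0,0,6.5]
    - [0,0,0,0,0,6.5]
    - [0,0,0,0,0,6.5]
    - [0,0,0,0,0,6.5]
    - [0,0,0,0,0,6.5]
    - [0,0,0,0,0,6.5]
    - [0,0,0,0,0,6.5]
    - [0,0,0,0,0,6.5]
    - [0,0,0,0,0,6.5]
    - [0,0,0,0,0,6.5]
    - [0,0,0,0,0,6.5]
    - [0,0,0,0,0,6.5]
    - [0,0,0,0,0,6.5]

```text
time_s: 5.92
position: [0.3565, 0.2041, 0.1302]
tcp_rot: [-0.151, 0.989, -0.0, -0.001]
contact_force: [0.1, 0.4, -0.0]
opening: 0.0154
grasp_force: 49.9
```

>>> play_rows:
  plan:
    - [0,0,0,0,0,4]
    - [0,0,0,0,0,0]
    - [0,0,0,0,0,0]
    - [0,0,0,0,0,0]

```text
time_s: 6.25
position: [0.3568, 0.2042, 0.1305]
tcp_rot: [-0.181, 0.983, -0.0, -0.0]
contact_force: [0.9, -0.4, -0.2]
opening: 0.0155
grasp_force: 49.9
```

```bash
python3 - <<'E'
from h import *
c=snap('wrist','w3');s=ctrl.sense();print(s['position'],R.from_quat(s['tcp_rot']).as_matrix().round(3).tolist(),s['contact_force'],s['opening'],s['q'])
E
```

```text
[0.3568844  0.20419557 0.13054035] [[-0.934, -0.357, -0.0], [-0.357, 0.934, -0.0], [0.0, 0.0, -1.0]] [ 0.08902843 -0.27681965 -0.03616764] 0.015079179961848535 [ 2.29137258e-01 -1.38582628e-02  2.11634457e+00 -1.35399155e-05
  1.03951466e+00 -1.70697417e+00]
```

View pics/w3.png

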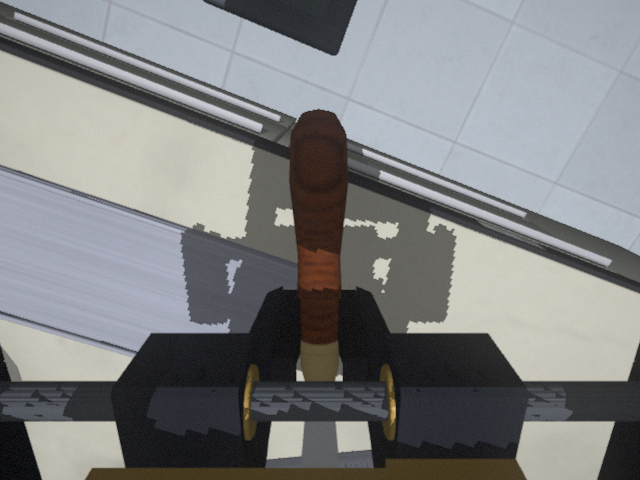

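The wrist camera looks back along the handle here and can't see the blade, so I'll use scene and side. First I'll cross-check the base pose against w1.

```bash
python3 - <<'E'
from fit import *
c=load('w1')
p=(.5723,.3137,.4944); M=R.from_euler('z',p[2]).as_matrix()
for l in ((-.046,-.106,.045),(.05,-.106,.045),(-.046,-.106,0),(.05,-.106,0)): print(l,proj(c,M@np.array(l)+[p[0],p[1],0]).round(0))
print(onz(c,(470,114),.045),onz(c,(564,72),.045))
for n in('scene','side'): snap(n,n+'1')
a=c['frame'][0:130,400:600]; b=load('scene1')['frame'][260:400,170:370]
cv2.imwrite('pics/cc.png',np.hstack([cv2.resize(a,(400,300),interpolation=3),np.zeros((300,0,3),np.uint8)]) )
k=np.vstack([cv2.resize(a,(450,292),interpolation=3),cv2.resize(b,(450,308),interpolation=3)]);cv2.imwrite('pics/cd.png',k)
E
```

```text
(-0.046, -0.106, 0.045) [[469. 119.]]
(0.05, -0.106, 0.045) [[567.  78.]]
(-0.046, -0.106, 0) [[454. 117.]]
(0.05, -0.106, 0) [[542.  80.]]
[0.58222824 0.20294286 0.045     ] [0.66186991 0.24926275 0.045     ]
```

View pics/cd.png

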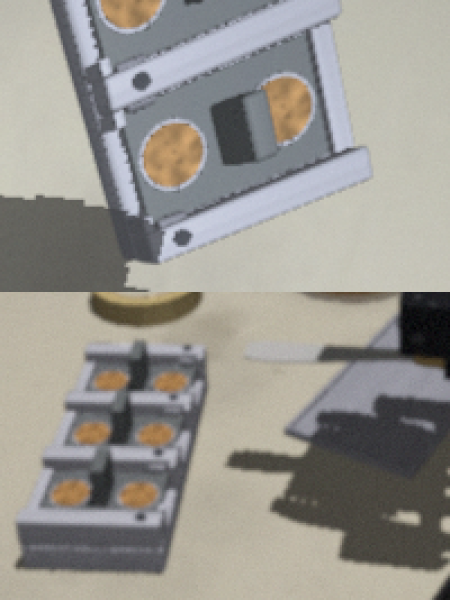

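>>> play_rows:
  plan:
    - [0.008,0.003,-0.02,0,0,2.5]
    - [0.008,0.003,-0.03,0,0,2.5]
    - [0.0087,0.002,-0.02,0,0,2.3]
    - [0,0,-0.007,0,0,0]
    - [0,0,0,0,0,0]
    - [0,0,0,0,0,0]
    - [0,0,0,0,0,0]
    - [0,0,0,0,0,0]

```text
time_s: 7.07
position: [0.3824, 0.2125, 0.055]
tcp_rot: [-0.245, 0.97, -0.0, 0.001]
contact_force: [0.1, 0.0, -0.1]
opening: 0.0149
grasp_force: 49.9
```

```bash
python3 - <<'E'
from h import *
s=ctrl.sense();print(s['position'],R.from_quat(s['tcp_rot']).as_matrix().round(3).tolist(),s['contact_force'],s['opening'])
a=snap('scene','scene2')['frame'][265:395,170:330];b=snap('side','side2')['frame'][270:370,180:330]
k=np.vstack([cv2.resize(a,None,fx=2.4,fy=2.4,interpolation=3),cv2.resize(b,(384,256),interpolation=3)]);cv2.imwrite('pics/ce.png',k); print(k.shape)
E
```

```text
[0.3823704  0.21246    0.05495554] [[-0.88, -0.474, 0.002], [-0.474, 0.88, 0.001], [-0.002, -0.001, -1.0]] [ 0.11627905  0.00267705 -0.08269239] 0.014865822497586906
(568, 384, 3)
```

View pics/ce.png

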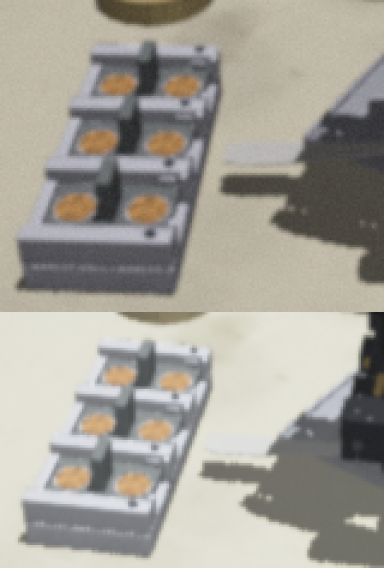

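The blade tip in the scene is at crop (224,153) and in the side view at crop (205,443). The wall screw holes show at (150,233), (167,163), (182,105) and (200,49), which gives a usable reference for the bays.

```bash
python3 - <<'E'
from fit import *
A=load('scene2');B=load('side2')
a=lambda u,v:(170+u/2.4-.3,265+v/2.4-.3); b=lambda u,v:(180+u/2.56-.3,270+(v-312)/2.56-.3)
# tip triangulate
PA,PB=[c['mtx']@np.hstack([cv2.Rodrigues(c['rvec'])[0],c['tvec'].reshape(3,1)]) for c in(A,B)]
X=cv2.triangulatePoints(PA,PB,np.array(a(224,153)),np.array(b(205,444)));X=(X[:3]/X[3]).ravel();print('tip',X)
print('predicted tip',np.array([.38237,.21246,.05496-.027])+.150*np.array([.88,.474,0]))
H=[(A,a(150,233)),(A,a(167,163)),(A,a(182,105)),(A,a(200,49)),(B,b(133,503)),(B,b(158,445)),(B,b(180,397)),(B,b(198,353))]
for i,(c,uv) in enumerate(H): print(i,onz(c,uv,.045).round(4))
for p in((.572,.3145,.492),):
    M=R.from_euler('z',p[2]).as_matrix()
    for y in(.099,.033,-.033,-.099): print(y,(M@[-.032,y,.045]+[p[0],p[1],0]).round(4))
    # predicted pixel of scene crop of corners
    for c,f in((A,lambda q:((q-[170,265])*2.4)),(B,lambda q:((q-[180,270])*2.56+[0,312]))):
        P=[M@np.array(l)+[p[0],p[1],0] for l in((-.046,.106,.045),(-.046,-.106,.045),(.05,.106,.045),(-.046,.106,0),(-.046,0,.023))]
        print(f(proj(c,P)).round(0).tolist(), f(proj(c,[[.5144,.28356,.028]])).round(0))
E
```

```text
tip [0.53305449 0.26401979 0.00636095]
predicted tip [0.51437 0.28356 0.02796]
0 [0.4979 0.386  0.045 ]
1 [0.53   0.3282 0.045 ]
2 [0.56   0.2729 0.045 ]
3 [0.5907 0.2109 0.045 ]
4 [0.4973 0.3845 0.045 ]
5 [0.528  0.3235 0.045 ]
6 [0.5553 0.2671 0.045 ]
7 [0.5841 0.2115 0.045 ]
0.099 [0.497  0.3866 0.045 ]
0.033 [0.5282 0.3285 0.045 ]
-0.033 [0.5594 0.2703 0.045 ]
-0.099 [0.5906 0.2121 0.045 ]
[[170.0, 242.0], [218.0, 44.0], [14.0, 238.0], [176.0, 296.0], [199.0, 158.0]] [[227. 153.]]
[[147.0, 512.0], [209.0, 347.0], [18.0, 499.0], [150.0, 559.0], [182.0, 445.0]] [[205. 442.]]
```

>>> play_rows:
  plan:
    - [0,0,-0.0015,0,0,0]
    - [0.0055,0.003,0,0,0,0]
    - [0.0055,0.003,0,0,0,0]
    - [0.0055,0.003,0,0,0,0]
    - [0.0055,0.003,0,0,0,0]
    - [0,0,0,0,0,0]
    - [0,0,0,0,0,0]

```text
time_s: 7.75
position: [0.4041, 0.2244, 0.0521]
tcp_rot: [-0.245, 0.97, -0.0, -0.0]
contact_force: [-0.4, -0.8, -1.0]
opening: 0.0147
grasp_force: 49.9
```

>>> play_rows:
  plan:
    - [0.006,0.0031,0,0,0,0]
    - [0.006,0.0031,0,0,0,0]
    - [0.006,0.0032,0,0,0,0]
    - [0.0054,0.0032,0,0,0,0]
    - [0,0,0,0,0,0]
    - [0,0,0,0,0,0]

```text
time_s: 8.25
position: [0.4275, 0.237, 0.0522]
tcp_rot: [-0.245, 0.97, -0.0, 0.0]
contact_force: [-0.6, 0.1, -0.1]
opening: 0.015
grasp_force: 49.9
```

```bash
python3 - <<'E'
from h import *
s=ctrl.sense();print(s['position'],s['contact_force'],s['ft_torque'])
# arc rows about tip: tip fixed; pitch by th about axis; u forward
u=np.array([.8813,.4726,0]);z=np.array([0,0,1]);ax=np.cross(z,u)  # rotation about +ax (left) pitches nose down
L=.150;h=.027
prev=None
for d in range(0,37,4):
    r=R.from_rotvec(ax*np.radians(d)); v=r.apply(-L*u+h*z)
    if prev is not None: print(d,(v-prev).round(4))
    prev=v
print('axis*4deg',(ax*4).round(2))
E
```

```text
[0.42748123 0.237034   0.05217924] [-0.64482317  0.09169735 -0.06320512] [ 0.10576795 -0.14953003  0.08144825]
4 [0.002  0.0011 0.0104]
8 [0.0026 0.0014 0.0102]
12 [0.0032 0.0017 0.01  ]
16 [0.0038 0.0021 0.0097]
20 [0.0044 0.0024 0.0094]
24 [0.005  0.0027 0.009 ]
28 [0.0055 0.003  0.0086]
32 [0.0061 0.0032 0.0081]
36 [0.0065 0.0035 0.0076]
axis*4deg [-1.89  3.53  0.  ]
```

>>> play_rows:
  plan:
    - [0,0,-0.002,0,0,0]
    - [0.002,0.0011,0.0104,-1.89,3.53,0]
    - [0.0026,0.0014,0.0102,-1.89,3.53,0]
    - [0.0032,0.0017,0.01,-1.89,3.53,0]
    - [0.0038,0.0021,0.0097,-1.89,3.53,0]
    - [0,0,0,0,0,0]
    - [0,0,0,0,0,0]

```text
time_s: 8.83
position: [0.4379, 0.2429, 0.0898]
tcp_rot: [-0.243, 0.96, -0.034, -0.136]
contact_force: [-1.2, -1.1, -0.8]
opening: 0.015
grasp_force: 49.9
```

>>> play_rows:
  plan:
    - [0.0044,0.0024,0.0094,-1.89,3.53,0]
    - [0.005,0.0027,0.009,-1.89,3.53,0]
    - [0.0055,0.003,0.0086,-1.89,3.53,0]
    - [0.0061,0.0032,0.0081,-1.89,3.53,0]
    - [0,0,0,0,0,0]
    - [0,0,0,0,0,0]
    - [0,0,0,0,0,0]

```text
time_s: 9.42
position: [0.4592, 0.2543, 0.1248]
tcp_rot: [-0.235, 0.932, -0.066, -0.267]
contact_force: [0.3, 0.1, -0.5]
opening: 0.0149
grasp_force: 50.0
```

```bash
python3 - <<'E'
from h import *
s=ctrl.sense();print(s['position'],R.from_quat(s['tcp_rot']).as_matrix().round(3).tolist(),s['contact_force'],s['ft_torque'])
a=snap('scene','scene3')['frame'][260:390,170:330];b=snap('side','side3')['frame'][260:370,180:330]
k=np.vstack([cv2.resize(a,None,fx=2.4,fy=2.4,interpolation=3),cv2.resize(b,(384,282),interpolation=3)]);cv2.imwrite('pics/cf.png',k)
E
```

```text
[0.45924796 0.25428316 0.12480882] [[-0.747, -0.474, -0.466], [-0.403, 0.88, -0.25], [0.529, 0.002, -0.849]] [ 0.31230453  0.05791585 -0.54778866] [ 0.22590619 -0.47743837  0.00758744]
```

View pics/cf.png

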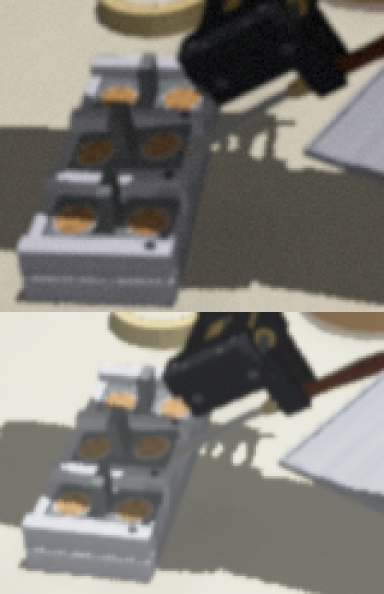

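>>> play_rows:
  plan:
    - [-0.0088,-0.0047,0.0003,0,0,0]
    - [-0.0088,-0.0047,0.0003,0,0,0]
    - [-0.0088,-0.0047,0.0003,0,0,0]
    - [-0.0088,-0.0047,0.0003,0,0,0]
    - [-0.012,-0.0065,0,0,0,0]
    - [-0.015,-0.008,0,0,0,0]
    - [0,0,0,0,0,0]
    - [0,0,0,0,0,0]

```text
time_s: 10.18
position: [0.397, 0.221, 0.1271]
tcp_rot: [-0.235, 0.932, -0.067, -0.267]
contact_force: [0.5, 0.1, -1.4]
opening: 0.0149
grasp_force: 50.0
```

```bash
python3 - <<'E'
from h import *
s=ctrl.sense();print(s['position'],R.from_quat(s['tcp_rot']).as_matrix().round(3).tolist(),s['contact_force'],s['ft_torque'])
a=snap('scene','scene4')['frame'][260:390,170:330];b=snap('side','side4')['frame'][260:370,180:330]
k=np.vstack([cv2.resize(a,None,fx=2.4,fy=2.4,interpolation=3),cv2.resize(b,(384,282),interpolation=3)]);cv2.imwrite('pics/cg.png',k)
E
```

```text
[0.39699173 0.2209825  0.12707661] [[-0.746, -0.474, -0.467], [-0.403, 0.88, -0.25], [0.53, 0.002, -0.848]] [ 0.50506205  0.10325635 -1.38436727] [ 0.24857897 -0.37393341  0.06248604]
```

View pics/cg.png

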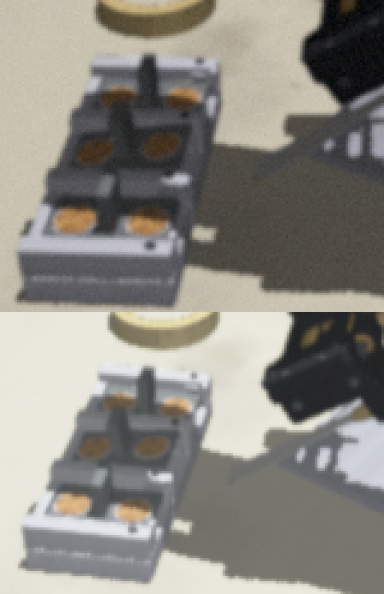

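The middle carrier now sits tilted, with its grip leaning back and its front pellet raised by about 5 px, so it has snapped free. Next is bay 1.

>>> play_rows:
  plan:
    - [-0.01,0.0041,-0.0081,1.89,-3.53,0]
    - [-0.0094,0.0043,-0.0086,1.89,-3.53,0]
    - [-0.0089,0.0046,-0.009,1.89,-3.53,0]
    - [-0.0083,0.0049,-0.0094,1.89,-3.53,0]
    - [-0.0077,0.0052,-0.0097,1.89,-3.53,0]
    - [-0.0071,0.0056,-0.01,1.89,-3.53,0]
    - [-0.0065,0.0059,-0.0102,1.89,-3.53,0]
    - [-0.0059,0.0062,-0.0094,1.89,-3.53,0]
    - [0,0,0,0,0,0]
    - [0,0,0,0,0,0]
    - [0,0,0,0,0,0]

```text
time_s: 11.2
position: [0.3354, 0.2623, 0.0533]
tcp_rot: [-0.245, 0.97, -0.0, 0.0]
contact_force: [-0.2, -0.2, -0.3]
opening: 0.0153
grasp_force: 49.9
```

```bash
cat > st.py <<'E'
from h import *
# blade report: pose, predicted tip (base coords), crop saved
B0=np.array([.572,.3145,0]);U=np.array([.8813,.4726,0]);N=np.array([-.4726,.8813,0])
def tip():
    s=ctrl.sense(); M=R.from_quat(s['tcp_rot']).as_matrix(); p=np.array(s['position'])
    t=p+M@np.array([-.150,0,.027]); print('t',s['time_s'],'pos',p.round(4),'yaw',np.degrees(np.arctan2(-M[1,0],-M[0,0])).round(2),'pitch',np.degrees(np.arcsin(M[2,0])).round(2),'F',np.round(s['contact_force'],1),'T',np.round(s['ft_torque'],2),'open',round(s['opening'],4))
    d=t-B0; print('tip',t.round(4),'base',(d@U).round(4),(d@N).round(4)); return t
def pellets(c):
    hsv=cv2.cvtColor(c['frame'],cv2.COLOR_BGR2HSV); m=cv2.inRange(hsv,(8,110,60),(18,230,255)); m[:, :180]=0;m[:,275:]=0;m[:270]=0
    n,l,st,ce=cv2.connectedComponentsWithStats(m); return [(ce[i].round(1).tolist(),int(st[i,4])) for i in range(1,n) if st[i,4]>15]
E
python3 - <<'E'
from st import *
t=tip()
for n in('scene','side'):
    c=snap(n,n+'5'); print(n,proj(c,[t]).round(1),pellets(c)); print('before',pellets(load(n+'2')))
a=load('scene5')['frame'][260:390,170:330];b=load('side5')['frame'][260:370,180:330]
k=np.vstack([cv2.resize(a,None,fx=2.4,fy=2.4,interpolation=3),cv2.resize(b,(384,282),interpolation=3)]);cv2.imwrite('pics/ch.png',k)
E
```

```text
t 11.2 pos [0.3354 0.2623 0.0533] yaw 28.34 pitch -0.02 F [-0.2 -0.2 -0.3] T [ 0.18 -0.09  0.03] open 0.0153
tip [0.4675 0.3335 0.0264] base -0.0831 0.0662
scene [[270.4 357.4]] [([218.9, 299.4], 54), ([245.5, 300.6], 67), ([236.7, 320.0], 79), ([209.5, 322.7], 84), ([200.9, 351.1], 108), ([231.2, 351.7], 109)]
before [([219.0, 300.1], 69), ([245.6, 300.5], 67), ([210.7, 323.7], 89), ([238.8, 324.4], 85), ([201.0, 351.0], 108), ([231.1, 351.9], 108)]
side [[262.  343.9]] []
before []
```

```bash
python3 - <<'E'
from st import *
for n,(u,v) in(('scene',(270,357)),('side',(262,344)),):
    f=load(n+'5')['frame'].astype(int); p=f[v-10:v+11,u-10:u+14]; print(n); print('\n'.join(' '.join('%3d'%x for x in r) for r in (p[:,:,0]-p[:,:,2])[::2]))
f=load('scene2')['frame'].astype(int);p=f[319:340,253:277]; print('ref scene2 tip(263.3,328.8), pred 264.6,328.8');print('\n'.join(' '.join('%3d'%x for x in r) for r in (p[:,:,0]-p[:,:,2])[::2]))
E
```

```text
scene
-23 -23 -23 -25 -24 -23 -24 -25 -24 -22 -22 -25 -23 -23 -23 -22 -22 -23 -21 -25 -24 -24 -22 -24
-23 -26 -25 -23 -23 -24 -22 -23 -25 -26 -23 -22 -23 -22 -22 -24 -23 -21 -21 -26 -24 -25 -25 -26
-24 -23 -25 -25 -24 -25 -24 -21 -24 -24 -25 -22 -21 -23 -22 -21 -21 -20 -19 -18 -17 -20 -19 -20
-23 -22 -21 -22 -24 -25 -25 -25 -22 -22 -16 -12  -9  -9  -8  -6  -5  -5  -5  -5  -6  -8  -9  -7
-25 -22 -24 -24 -22 -23 -21 -23 -21 -18 -10  -3  -5  -5  -3  -4  -1  -2  -4  -4  -5  -3  -4   1
-25 -25 -24 -23 -24 -21 -24 -24 -21 -13  -9  -4  -1  -2  -5  -6  -3  -2  -5  -4  -5  -5  -5  -4
-23 -23 -23 -25 -25 -23 -25 -24 -18 -11  -5  -2  -4  -5  -3  -2  -4  -4  -3  -4  -4  -6  -5  -3
-24 -23 -23 -21 -25 -23 -25 -22 -19 -14  -9  -5  -4  -4  -7  -4  -5  -6  -4  -4  -3  -3   0  -5
-25 -24 -20 -22 -24 -22 -23 -26 -24 -25 -21 -17 -18 -18 -14 -11 -14  -9 -11 -10 -10 -10 -13 -12
-24 -21 -24 -26 -24 -22 -23 -25 -21 -22 -22 -20 -19 -17 -17 -15 -17 -16 -19 -15 -19 -17 -18 -17
-24 -23 -24 -22 -20 -22 -22 -23 -18 -13 -11 -13 -12  -9 -11 -11 -10 -11 -11 -14 -13  -9  -8 -11
side
-13 -13 -13 -13 -13 -13 -13 -13 -
[... 1424 characters left out ...]
  -6  -5  -2  -5  -6  -4  -4
 12   5   3  -7 -20 -26 -26 -25 -28 -22 -18  -8  -7  -3  -2  -5  -6  -6  -5  -3  -5  -3  -4  -6
  3   5  -4 -10 -21 -27 -24 -26 -21 -18 -14  -9  -2  -1  -4  -4  -5  -4  -3  -1  -5  -4  -4  -5
  7   2  -7 -18 -23 -22 -27 -25 -24 -19 -14  -5  -6  -4  -2  -2  -5  -4  -5  -3  -5  -6  -3  -3
  2  -2 -16 -20 -25 -25 -25 -22 -23 -20 -20 -19 -14 -16 -15 -15 -12 -12 -11  -9 -12 -11  -7  -9
  4  -7 -22 -23 -25 -25 -26 -23 -26 -24 -26 -25 -21 -26 -26 -23 -22 -22 -24 -23 -23 -24 -26 -24
  0 -12 -20 -23 -23 -24 -24 -25 -23 -25 -21 -25 -20 -20 -20 -19 -19 -21 -18 -21 -21 -22 -20 -23
 -8 -18 -26 -25 -28 -26 -25 -24 -21 -17 -17 -13 -11 -12 -10 -13 -12 -12 -11 -13 -12 -12 -11  -8
```

The tip is where the model predicts (270,357), so the blade hasn't slipped. I'll insert it in bay 1.

>>> play_rows:
  plan:
    - [0.0076,0.0041,-0.001,0,0,0]
    - [0.0076,0.0041,0,0,0,0]
    - [0.0076,0.0041,0,0,0,0]
    - [0.0076,0.0041,0,0,0,0]
    - [0.0076,0.0041,0,0,0,0]
    - [0.0076,0.0041,0,0,0,0]
    - [0.0076,0.0041,0,0,0,0]
    - [0.0077,0.004,0,0,0,0]
    - [0,0,0,0,0,0]
    - [0,0,0,0,0,0]

```text
time_s: 12.13
position: [0.3949, 0.2948, 0.0513]
tcp_rot: [-0.245, 0.97, -0.0, -0.0]
contact_force: [-1.0, -0.6, -0.9]
opening: 0.0148
grasp_force: 49.9
```

```bash
python3 -c "
from st import *
tip()"
```

```text
t 12.1333 pos [0.3949 0.2948 0.0513] yaw 28.34 pitch 0.01 F [-1.  -0.6 -0.9] T [ 0.12 -0.13 -0.03] open 0.0148
tip [0.5269 0.366  0.0243] base -0.0154 0.0667
```

>>> play_rows:
  plan:
    - [0.0009,0.0004,-0.0013,0,0,0]
    - [0.002,0.0011,0.0104,-1.89,3.53,0]
    - [0.0026,0.0014,0.0102,-1.89,3.53,0]
    - [0.0032,0.0017,0.01,-1.89,3.53,0]
    - [0.0038,0.0021,0.0097,-1.89,3.53,0]
    - [0.0044,0.0024,0.0094,-1.89,3.53,0]
    - [0.005,0.0027,0.009,-1.89,3.53,0]
    - [0.0055,0.003,0.0086,-1.89,3.53,0]
    - [0.0061,0.0032,0.0081,-1.89,3.53,0]
    - [0,0,0,0,0,0]
    - [0,0,0,0,0,0]
    - [0,0,0,0,0,0]

```text
time_s: 13.13
position: [0.4276, 0.3124, 0.1248]
tcp_rot: [-0.235, 0.932, -0.067, -0.267]
contact_force: [-0.4, -0.2, -0.8]
opening: 0.015
grasp_force: 50.0
```

>>> play_rows:
  plan:
    - [-0.0088,-0.0047,0.0003,0,0,0]
    - [-0.0088,-0.0047,0.0003,0,0,0]
    - [-0.0088,-0.0047,0.0003,0,0,0]
    - [-0.0088,-0.0047,0.0003,0,0,0]
    - [-0.012,-0.0065,0,0,0,0]
    - [-0.015,-0.008,0,0,0,0]
    - [0,0,0,0,0,0]
    - [0,0,0,0,0,0]

```text
time_s: 13.8
position: [0.3651, 0.2791, 0.1269]
tcp_rot: [-0.235, 0.932, -0.067, -0.267]
contact_force: [-0.4, 0.1, -0.5]
opening: 0.0154
grasp_force: 50.0
```

```bash
python3 -c "
from st import *
t=tip();c=snap('scene','scene6');print(proj(c,[t]),pellets(c))"
```

```text
t 13.8 pos [0.3651 0.2791 0.1269] yaw 28.38 pitch 31.97 F [-0.4  0.1 -0.5] T [ 0.19 -0.36  0.02] open 0.0154
tip [0.4644 0.3328 0.0246] base -0.0861 0.067
[[272.34840841 358.70902491]] [([218.6, 299.5], 53), ([245.5, 300.7], 66), ([236.9, 320.0], 78), ([209.4, 322.7], 75), ([229.0, 347.0], 101), ([199.6, 349.8], 100)]
```

>>> play_rows:
  plan:
    - [0.0017,-0.0178,-0.0081,1.89,-3.53,0]
    - [0.0023,-0.0176,-0.0086,1.89,-3.53,0]
    - [0.0028,-0.0173,-0.009,1.89,-3.53,0]
    - [0.0034,-0.017,-0.0094,1.89,-3.53,0]
    - [0.004,-0.0167,-0.0097,1.89,-3.53,0]
    - [0.0046,-0.0163,-0.01,1.89,-3.53,0]
    - [0.0052,-0.016,-0.0102,1.89,-3.53,0]
    - [0.0058,-0.0157,-0.0094,1.89,-3.53,0]
    - [0,0,0,0,0,0]
    - [0,0,0,0,0,0]
    - [0,0,0,0,0,0]

```text
time_s: 14.77
position: [0.3968, 0.1452, 0.053]
tcp_rot: [-0.244, 0.97, -0.0, 0.0]
contact_force: [0.1, 0.5, -1.4]
opening: 0.0149
grasp_force: 49.9
```

```bash
python3 -c "
from st import *
t=tip();c=snap('scene','scene7');q=proj(c,[t])[0];print(q,pellets(c))
u,v=q.round().astype(int);p=c['frame'].astype(int)[v-10:v+11,u-10:u+14]; print('\n'.join(' '.join('%3d'%x for x in r) for r in (p[:,:,0]-p[:,:,2])[::2]))"
```

```text
t 14.7667 pos [0.3968 0.1452 0.053 ] yaw 28.29 pitch -0.01 F [ 0.1  0.5 -1.4] T [ 0.1  -0.18 -0.03] open 0.0149
tip [0.5289 0.2163 0.026 ] base -0.0844 -0.0661
[280.231661  305.6388307] [([218.8, 299.4], 58), ([245.6, 300.6], 67), ([236.8, 320.0], 81), ([209.6, 322.7], 84), ([229.1, 347.0], 99), ([199.7, 349.7], 104)]
-20 -23 -23 -22 -22 -21 -25 -23 -23 -21 -25 -20 -24 -22 -23 -22 -23 -24 -23 -23 -25 -23 -24 -21
-23 -23 -22 -22 -19 -20 -22 -23 -25 -26 -24 -23 -23 -20 -24 -22 -25 -24 -24 -21 -22 -22 -25 -26
-22 -22 -21 -25 -25 -22 -22 -24 -23 -25 -19 -25 -23 -20 -21 -18 -21 -19 -20 -20 -18 -20 -23 -22
-22 -25 -23 -21 -23 -21 -23 -20 -21 -19 -16 -12 -12  -7  -9  -8  -9  -8  -6  -7  -7  -5  -4  -7
-20 -22 -19 -24 -21 -23 -22 -23 -22 -13  -8  -4  -3  -2  -3  -5  -5  -2  -3   0  -4  -5  -5  -3
-21 -22 -22 -24 -23 -24 -23 -22 -19 -11  -5  -4  -3  -4  -5  -4  -5  -4  -5  -3  -5  -3  -2  -4
-23 -21 -24 -23 -23 -22 -23 -21 -20 -12  -7  -5  -5  -5  -4  -4  -3  -3  -3  -5  -4  -3  -3  -3
-23 -21 -24 -22 -25 -23 -21 -22 -25 -21 -21 -22 -18 -18 -14 -16 -16 -15 -15 -17 -15 -16 -16 -15
-22 -23 -23 -27 -21 -24 -22 -22 -23 -24 -27 -25 -22 -24 -24 -20 -24 -24 -23 -23 -24 -26 -25 -24
-26 -24 -22 -24 -25 -23 -24 -23 -23 -19 -17 -14 -13 -11 -12 -15 -11 -14 -14 -12 -15 -13 -14 -13
-25 -25 -21 -25 -23 -26 -21 -21 -15 -11  -8 -12 -10 -11  -9 -11 -11 -11 -13  -9 -13  -9 -10  -9
```

Still aligned. I'll insert .0704 in bay 3 and lever, in two calls.

>>> play_rows:
  plan:
    - [0.0078,0.0042,-0.001,0,0,0]
    - [0.0078,0.0042,0,0,0,0]
    - [0.0078,0.0042,0,0,0,0]
    - [0.0078,0.0042,0,0,0,0]
    - [0.0078,0.0042,0,0,0,0]
    - [0.0078,0.0042,0,0,0,0]
    - [0.0078,0.0042,0,0,0,0]
    - [0.0078,0.0042,0,0,0,0]
    - [0,0,0,0,0,0]
    - [0,0,0,0,0,0]

```text
time_s: 15.65
position: [0.4584, 0.1787, 0.0512]
tcp_rot: [-0.245, 0.97, -0.0, -0.0]
contact_force: [-0.3, -0.5, -1.0]
opening: 0.0154
grasp_force: 49.9
```

>>> play_rows:
  plan:
    - [0.0006,0.0003,-0.0013,0,0,0]
    - [0.002,0.0011,0.0104,-1.89,3.53,0]
    - [0.0026,0.0014,0.0102,-1.89,3.53,0]
    - [0.0032,0.0017,0.01,-1.89,3.53,0]
    - [0.0038,0.0021,0.0097,-1.89,3.53,0]
    - [0.0044,0.0024,0.0094,-1.89,3.53,0]
    - [0.005,0.0027,0.009,-1.89,3.53,0]
    - [0.0055,0.003,0.0086,-1.89,3.53,0]
    - [0.0061,0.0032,0.0081,-1.89,3.53,0]
    - [0,0,0,0,0,0]
    - [0,0,0,0,0,0]
    - [0,0,0,0,0,0]

```text
time_s: 16.65
position: [0.4908, 0.1962, 0.1247]
tcp_rot: [-0.235, 0.932, -0.066, -0.267]
contact_force: [0.8, 0.0, 0.4]
opening: 0.0152
grasp_force: 50.0
```

>>> play_rows:
  plan:
    - [-0.0088,-0.0047,0.0003,0,0,0]
    - [-0.0088,-0.0047,0.0003,0,0,0]
    - [-0.0088,-0.0047,0.0003,0,0,0]
    - [-0.0088,-0.0047,0.0003,0,0,0]
    - [-0.012,-0.0065,0,0,0,0]
    - [-0.015,-0.008,0,0,0,0]
    - [0,0,0,0,0,0]
    - [0,0,0,0,0,0]

```text
time_s: 17.32
position: [0.4283, 0.1629, 0.1267]
tcp_rot: [-0.235, 0.932, -0.066, -0.267]
contact_force: [-0.0, 0.0, -0.5]
opening: 0.0149
grasp_force: 50.0
```

```bash
python3 -c "
from st import *
t=tip();c=snap('scene','scene8');print(proj(c,[t]),pellets(c))"
```

```text
t 17.3167 pos [0.4283 0.1629 0.1267] yaw 28.35 pitch 31.98 F [-0.   0.  -0.5] T [ 0.25 -0.35  0.01] open 0.0149
tip [0.5277 0.2165 0.0244] base -0.0854 -0.0654
[[280.78409645 306.65963785]] [([243.6, 296.4], 54), ([218.0, 298.8], 46), ([236.8, 320.0], 71), ([209.3, 322.5], 85), ([229.1, 347.0], 97), ([199.6, 349.8], 102)]
```

>>> play_rows:
  plan:
    - [-0.008,0.001,0.004,1.89,-3.53,0]
    - [-0.008,0.001,0.004,1.89,-3.53,0]
    - [-0.008,0.001,0,1.89,-3.53,0]
    - [-0.008,0.001,0,1.89,-3.53,0]
    - [-0.008,0.001,0,1.89,-3.53,0]
    - [-0.008,0.001,0,1.89,-3.53,0]
    - [-0.008,0.001,0,1.89,-3.53,0]
    - [-0.006,0.001,0,1.89,-3.53,0]
    - [0,0,0,0,0,-6]
    - [0,0,0,0,0,-6.5]
    - [0,0,0,0,0,-6.5]
    - [0,0,0,0,0,-6.5]
    - [0,0,0,0,0,-6.5]
    - [0,0,0,0,0,-6.5]
    - [0,0,0,0,0,-6.5]
    - [0,0,0,0,0,-6.5]
    - [0,0,0,0,0,-6.5]
    - [0,0,0,0,0,-6.5]
    - [0,0,0,0,0,-6.5]
    - [0,0,0,0,0,-6.5]

```text
time_s: 19.03
position: [0.368, 0.1714, 0.1351]
tcp_rot: [0.419, 0.908, 0.0, 0.001]
contact_force: [0.3, 0.1, -1.3]
opening: 0.0152
grasp_force: 49.9
```

>>> play_rows:
  plan:
    - [0,0,0,0,0,-6.5]
    - [0.005,0,0,0,0,-6.5]
    - [0.01,-0.01,0,0,0,-6.5]
    - [0.02,-0.015,0,0,0,-6.5]
    - [0.02,-0.015,0,0,0,-6.5]
    - [0.018,-0.01,0,0,0,-5.5]
    - [0,0,0,0,0,0]
    - [0,0,0,0,0,0]
    - [0,0,0,0,0,0]

```text
time_s: 19.78
position: [0.4397, 0.1214, 0.1344]
tcp_rot: [0.689, 0.725, -0.0, -0.0]
contact_force: [0.3, 0.5, -0.8]
opening: 0.0151
grasp_force: 49.9
```

```bash
python3 -c "
from st import *
t=tip()"
```

```text
t 19.7833 pos [0.4397 0.1214 0.1344] yaw -87.08 pitch 0.02 F [ 0.3  0.5 -0.8] T [-0.07 -0.05  0.03] open 0.0151
tip [ 0.4474 -0.0284  0.1074] base -0.2719 -0.2433
```

Now I'll lower it (z −0.102) and release.

>>> play_rows:
  plan:
    - [0.002,-0.001,-0.03,0,0,0]
    - [0,0,-0.035,0,0,0]
    - [0,0,-0.022,0,0,0]
    - [0,0,-0.01,0,0,0]
    - [0,0,-0.005,0,0,0]
    - [0,0,0,0,0,0]
    - [0,0,0,0,0,0]
    - [0,0,0,0,0,0]

```text
time_s: 20.45
position: [0.4433, 0.1203, 0.034]
tcp_rot: [0.689, 0.725, 0.001, 0.001]
contact_force: [0.2, 0.4, -0.7]
opening: 0.015
grasp_force: 49.9
```

>>> play_rows:
  plan:
    - [0,0,0,0,0,0]
    - [0,0,0,0,0,0]
    - [0,0,0,0,0,0]
    - [0,0,0,0,0,0]
    - [0,0,0,0,0,0]
    - [0,0,0,0,0,0]
    - [0,0,0.01,0,0,0]
    - [0,0,0.03,0,0,0]
    - [0,0,0.04,0,0,0]
    - [0,0,0.04,0,0,0]
    - [0,0,0.04,0,0,0]
    - [0,0,0,0,0,0]
    - [0,0,0,0,0,0]
  grip: -0.1

```text
time_s: 21.53
position: [0.444, 0.1202, 0.1959]
tcp_rot: [0.689, 0.724, 0.002, 0.002]
contact_force: [0.4, 0.8, -0.2]
opening: 0.0396
grasp_force: 0.0
```

```bash
python3 -c "
from st import *
t=tip();c=snap('wrist','w4');s=snap('scene','scene9');print(pellets(s))"
```

```text
t 21.5333 pos [0.444  0.1202 0.1959] yaw -87.15 pitch -0.02 F [ 0.4  0.8 -0.2] T [-0.05 -0.09  0.  ] open 0.0396
tip [ 0.4516 -0.0296  0.169 ] base -0.2687 -0.2463
[([243.6, 296.3], 65), ([217.8, 298.7], 64), ([236.9, 320.0], 83), ([209.5, 322.9], 82), ([229.1, 347.0], 100), ([199.7, 349.9], 103)]
```

View pics/w4.png

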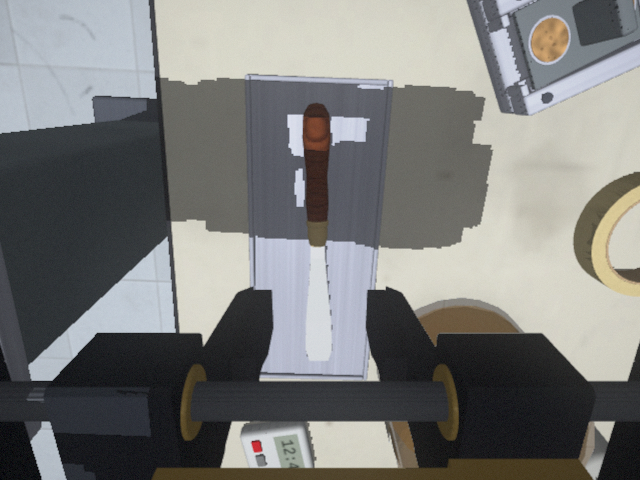

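The spatula lies flat and centred in its tray, with its butt at (316,105) and tip at (318,358). I'll check the carrier centres against the pellets before going.

```bash
python3 - <<'E'
from st import *
c=load('scene2')
for uv in((219,300.1),(245.6,300.5),(210.7,323.7),(238.8,324.4),(201,351),(231.1,351.9)):
    p=onz(c,uv,.034)-B0; print((p@U).round(4),(p@N).round(4))
w=load('w4'); hsv=cv2.cvtColor(w['frame'],cv2.COLOR_BGR2HSV); m=cv2.inRange(hsv,(8,80,60),(20,230,255)); m[:,:460]=0;m[100:]=0
n,l,st,ce=cv2.connectedComponentsWithStats(m)
for i in range(1,n):
    if st[i,4]>100:
        p=onz(w,ce[i],.036)-B0; print('w4',ce[i],st[i],p@U,p@N); p=onz(w,ce[i],.040)-B0; print(p@U,p@N)
E
```

```text
0.0238 -0.0679
-0.0234 -0.0683
0.0239 -0.0022
-0.0229 -0.002
0.0242 0.0643
-0.0226 0.0646
w4 [549.32307692  39.4437247 ] [ 531   18   37   44 1235] -0.017161981255869832 -0.06723395930197769
-0.01933732796192376 -0.06676675732778765
```

>>> play_rows:
  plan:
    - [0.01,0.008,0,0,0,2.5]
    - [0.016,0.014,0,0,0,2.5]
    - [0.016,0.014,0,0,0,2.5]
    - [0.016,0.014,0,0,0,2.5]
    - [0.016,0.014,0,0,0,2.5]
    - [0.016,0.014,0,0,0,2.5]
    - [0.016,0.014,0,0,0,2.5]
    - [0.016,0.014,0,0,0,2.5]
    - [0.016,0.014,0,0,0,2.5]
    - [0.016,0.014,0,0,0,2.85]
    - [0.0085,0.0038,0,0,0,0]
    - [0,0,0,0,0,0]
    - [0,0,0,0,0,0]
  grip: -0.3

```text
time_s: 22.72
position: [0.6034, 0.2577, 0.1899]
tcp_rot: [0.514, 0.858, -0.002, -0.002]
contact_force: [0.0, -0.5, 0.1]
opening: 0.0305
grasp_force: 0.0
```

```bash
cat > ap.py <<'E'
from st import *
def ap(f):
    tip(); w=snap('wrist',f); hsv=cv2.cvtColor(w['frame'],cv2.COLOR_BGR2HSV); m=cv2.inRange(hsv,(8,80,60),(20,230,255)); n,l,st,ce=cv2.connectedComponentsWithStats(m)
    for i in range(1,n):
        if st[i,4]>300:
            p=onz(w,ce[i],.038)-B0; print(ce[i].round(0),st[i],(p@U).round(4),(p@N).round(4))
E
python3 -c "
from ap import *
ap('w5')"
```

```text
t 22.7167 pos [0.6034 0.2577 0.1899] yaw -61.82 pitch 0.06 F [ 0.  -0.5  0.1] T [-0.05 -0.13 -0.01] open 0.0305
tip [0.6742 0.1254 0.1628] base 0.0007 -0.2149
[285.  18.] [ 265    0   41   40 1376] -0.0208 0.0656
[360.  20.] [ 341    0   39   42 1340] 0.0259 0.0648
[357. 128.] [ 339  109   36   38 1052] 0.0256 -0.0002
[287. 129.] [ 269  110   37   38 1126] -0.0211 -0.0006
[ 77. 244.] [  58  205   42   89 1034] -0.1797 -0.0837
[354. 221.] [337 205  34  33 833] 0.0254 -0.0658
[290. 224.] [273 208  34  33 899] -0.0213 -0.0679
[623. 359.] [607 341  30  39 616] 0.2494 -0.1841
[ 74. 466.] [ 56 444  33  36 597] -0.2261 -0.3026
[397. 472.] [ 133  459  467   21 4361] 0.0718 -0.3082
```

>>> play_rows:
  plan:
    - [0.0032,0,-0.03,-1.42,2.65,0]
    - [0,0,-0.035,-1.42,2.64,0]
    - [0,0,-0.03,0,0,0]
    - [0,0,-0.015,0,0,0]
    - [0,0,-0.007,0,0,0]
    - [0,0,-0.005,0,0,0]
    - [0,0,0,0,0,0]
    - [0,0,0,0,0,0]

```text
time_s: 23.43
position: [0.6087, 0.2581, 0.0724]
tcp_rot: [0.513, 0.857, -0.044, -0.026]
contact_force: [-0.1, 0.3, 0.5]
opening: 0.0309
grasp_force: 0.0
```

>>> play_rows:
  plan:
    - [0,0,0,0,0,0]
    - [0,0,0,0,0,0]
    - [0,0,0,0,0,0]
    - [0,0,0,0,0,0]
    - [0,0,0,0,0,0]
    - [0,0,0,0,0,0]
    - [0,0,0,0,0,0]
    - [0,0,0,0,0,0]
  grip: -1
  force: 45

```text
time_s: 24.1
position: [0.6084, 0.2581, 0.0716]
tcp_rot: [0.513, 0.857, -0.045, -0.026]
contact_force: [-0.2, -1.2, 5.9]
opening: 0.0099
grasp_force: 44.4
```

>>> play_rows:
  plan:
    - [0,0,0.015,0,0,0]
    - [0,0,0.03,0,0,0]
    - [0,0,0.03,1.42,-2.65,0]
    - [0,0,0.03,1.42,-2.64,0]
    - [-0.035,-0.008,0.025,0,0,0]
    - [-0.035,-0.008,0.025,0,0,0]
    - [-0.035,-0.008,0.025,0,0,0]
    - [-0.035,-0.008,0.025,0,0,0]
    - [-0.035,-0.008,0.025,0,0,0]
    - [-0.035,-0.008,0.025,0,0,0]
    - [0,-0.04,0,0,0,-4.73]
    - [0,-0.04,0,0,0,-4.73]
    - [0,-0.04,0,0,0,-4.73]
    - [0,-0.04,0,0,0,-4.73]
    - [0,-0.04,0,0,0,-4.73]
    - [0,-0.04,0,0,0,-4.73]
    - [0,-0.04,0,0,0,-4.73]
    - [0,-0.04,0,0,0,-4.73]
    - [0,-0.04,0,0,0,-4.73]
    - [0,-0.04,0,0,0,-4.73]

```text
time_s: 25.77
position: [0.4071, -0.1896, 0.3191]
tcp_rot: [0.816, 0.578, 0.0, 0.0]
contact_force: [1.5, 0.2, -0.7]
opening: 0.0097
grasp_force: 44.4
```

>>> play_rows:
  plan:
    - [0.012,-0.025,-0.0154,0,0,0]
    - [0.012,-0.025,-0.0154,0,0,0]
    - [0.012,-0.025,-0.0154,0,0,0]
    - [0.012,-0.025,-0.0154,0,0,0]
    - [0.012,-0.025,-0.0154,0,0,0]
    - [0,0,0,0,0,0]
    - [0,0,0,0,0,0]
    - [0,0,0,0,0,0]

```text
time_s: 26.43
position: [0.4676, -0.3122, 0.2419]
tcp_rot: [0.815, 0.58, 0.0, -0.0]
contact_force: [0.8, 0.2, -0.4]
opening: 0.0099
grasp_force: 44.4
```

```bash
python3 -c "
from st import *
tip();c=snap('wrist','w6');snap('side','side6');snap('scene','scene10')"
```

```text
t 26.4333 pos [ 0.4676 -0.3122  0.2419] yaw -109.12 pitch 0.03 F [ 0.8  0.2 -0.4] T [-0.03 -0.02 -0.04] open 0.0099
tip [ 0.4185 -0.4539  0.2148] base -0.4985 -0.6046
```

View pics/w6.png

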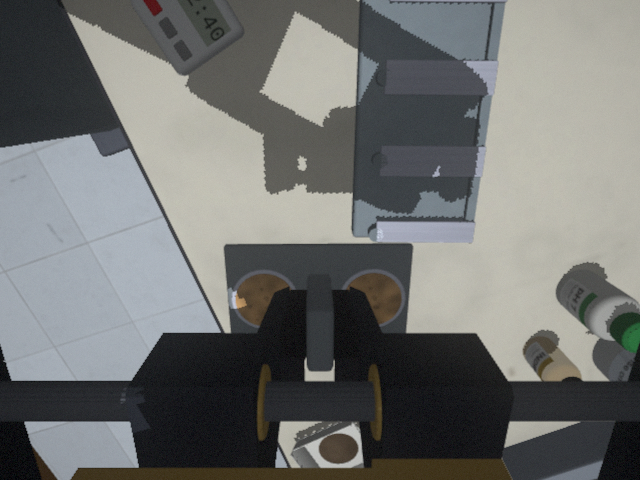

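The wrist view shows the carrier hanging level and straight in the jaws, its left edge at (226,245). The magazine's strips have front ends at (375,222), (378,146–176) and (384,60–94), and its apron corner is at (353,236). I'll fit the magazine to these.

```bash
python3 - <<'E'
from fit import *
W=load('w6');B=load('side0')
b=lambda u,v:(180+u/3-.33,170+v/3-.33)
o=[(W,(376,222),(-.04,-.086,.031)),(W,(379,175.5),(-.04,-.046,.031)),(W,(380,146),(-.04,-.020,.031)),(W,(385,94),(-.04,.020,.031)),(W,(387,60),(-.04,.046,.031)),(W,(353.5,236),(-.06,-.106,.02)),(W,(362,0),(-.06,.085,.02))]
x,r=fit(o[:6],(.58,-.287,-.33)); print(x.round(4),r.round(1).tolist())
o2=o[:6]+[(B,b(540,202),(-.06,.106,0)),(B,b(714,142),(-.06,-.106,0)),(B,b(597,152),(-.04,.033-.0,.031))]
x2,r=fit(o2[:8],(.58,-.287,-.33)); print(x2.round(4),r.round(1).tolist())
# line-direction check: strip edges world yaw, rows
f=cv2.cvtColor(W['frame'],cv2.COLOR_BGR2GRAY)
for p,q in(((376,222),(474,222)),((379,175.5),(484,177.5)),((385,94),(496,95)),((353.5,236),(361,20))):
    a_,b_=onz(W,p,.031 if p[0]>360 else .02),onz(W,q,.031 if p[0]>360 else .02);d=b_-a_;print(a_.round(4),np.hypot(*d[:2]).round(4),np.degrees(np.arctan2(d[1],d[0])).round(2))
# carrier: left-edge corners (underside z=.2419-.038)
z=.2419-.034
for uv in((225,244),(411,244)): print('carrier corner',onz(W,uv,z).round(4))
s=ctrl.sense();M=R.from_quat(s['tcp_rot']).as_matrix();
for l in((.025,-.04),(.025,.04)): print('pred',(M@np.array([l[0],l[1],0])+s['position']).round(4))
E
```

```text
[ 0.5763 -0.28   -0.3493] [[0.3, -0.6], [0.2, 1.0], [1.3, -0.6], [-0.4, 0.4], [-0.1, -1.2], [-1.7, 2.2]]
[ 0.5763 -0.28   -0.3475] [[0.5, -0.5], [0.3, 1.1], [1.3, -0.4], [-0.5, 0.5], [-0.2, -1.0], [-1.5, 2.3], [-1.3, 2.0], [0.1, 1.6]]
[ 0.5089 -0.3475  0.031 ] 0.0866 -19.14
[ 0.523  -0.3086  0.031 ] 0.0895 -20.25
[ 0.546  -0.2473  0.031 ] 0.0885 -19.64
[ 0.4858 -0.3575  0.02  ] 0.1783 70.59
carrier corner [ 0.4393 -0.2747  0.2079]
carrier corner [ 0.5129 -0.3002  0.2079]
pred [ 0.4384 -0.2754  0.2429]
pred [ 0.514  -0.3015  0.243 ]
```

>>> play_rows:
  plan:
    - [-0.0066,0.0026,-0.03,0,0,-0.5]
    - [-0.007,0.0026,-0.035,0,0,0]
    - [0,0,-0.035,0,0,0]
    - [0,0,-0.035,0,0,0]
    - [0,0,-0.025,0,0,0]
    - [0,0,-0.015,0,0,0]
    - [0,0,-0.005,0,0,0]
    - [0,0,0,0,0,0]
    - [0,0,0,0,0,0]
    - [0,0,0,0,0,0]

```text
time_s: 27.42
position: [0.4553, -0.3084, 0.0635]
tcp_rot: [0.817, 0.576, 0.0, 0.002]
contact_force: [-0.3, -0.9, -0.9]
opening: 0.0096
grasp_force: 44.4
```

>>> play_rows:
  plan:
    - [0.007,-0.0025,0,0,0,0]
    - [0.007,-0.0025,0,0,0,0]
    - [0,0,0,0,0,0]
    - [0,0,0,0,0,0]
    - [0,0,0,0,0,0]

```text
time_s: 27.83
position: [0.4684, -0.3126, 0.0615]
tcp_rot: [0.817, 0.576, -0.0, -0.0]
contact_force: [0.6, -0.1, -0.4]
opening: 0.0096
grasp_force: 44.4
```

```bash
cat > mg.py <<'E'
from h import *
M0=np.array([.5763,-.280,0]);a=np.radians(-19.6);MU=np.array([np.cos(a),np.sin(a),0]);MN=np.array([-np.sin(a),np.cos(a),0])
s=ctrl.sense();p=np.array(s['position']);M=R.from_quat(s['tcp_rot']).as_matrix();d=p-M0
print('t',round(s['time_s'],2),'pos',p.round(4),'mag',(d@MU).round(4),(d@MN).round(4),'yaw',np.degrees(np.arctan2(M[1,1],M[0,1])).round(2),'zax',M[:,2].round(3),'F',np.round(s['contact_force'],1),'Fmag',np.round([s['contact_force']@MU,s['contact_force']@MN],1),'T',np.round(s['ft_torque'],2),'open',round(s['opening'],4))
E
python3 mg.py
```

```text
t 27.83 pos [ 0.4684 -0.3126  0.0615] mag -0.0908 -0.0669 yaw -19.6 zax [-0. -0. -1.] F [ 0.6 -0.1 -0.4] Fmag [0.6 0.1] T [-0.04 -0.04 -0.  ] open 0.0096
```

>>> play_rows:
  plan:
    - [0,0,-0.001,0,0,0]
    - [0,0,-0.001,0,0,0]
    - [0,0,-0.001,0,0,0]
    - [0,0,0,0,0,0]
    - [0,0,0,0,0,0]
    - [0,0,0,0,0,0]

```text
time_s: 28.33
position: [0.4682, -0.3125, 0.0584]
tcp_rot: [0.817, 0.576, -0.0, -0.0]
contact_force: [-0.9, -0.0, -0.4]
opening: 0.0097
grasp_force: 44.4
```

>>> play_rows:
  plan:
    - [0,0,-0.001,0,0,0]
    - [0,0,0,0,0,0]
    - [0,0,0,0,0,0]

```text
time_s: 28.58
position: [0.4682, -0.3126, 0.0575]
tcp_rot: [0.817, 0.576, 0.0, 0.0]
contact_force: [-0.0, -0.1, -1.5]
opening: 0.0099
grasp_force: 44.4
```

>>> play_rows:
  plan:
    - [0,0,-0.001,0,0,0]
    - [0,0,0,0,0,0]
    - [0,0,0,0,0,0]

```text
time_s: 28.83
position: [0.4683, -0.3126, 0.0566]
tcp_rot: [0.817, 0.576, 0.0, 0.0]
contact_force: [-0.5, 1.2, 0.8]
opening: 0.0097
grasp_force: 44.7
```

>>> play_rows:
  plan:
    - [0,0,0.0012,0,0,0]
    - [0.0066,-0.0023,0,0,0,0]
    - [0.0066,-0.0023,0,0,0,0]
    - [0.0066,-0.0024,0,0,0,0]
    - [0.0066,-0.0024,0,0,0,0]
    - [0,0,0,0,0,0]
    - [0,0,0,0,0,0]

```text
time_s: 29.42
position: [0.4951, -0.3221, 0.0575]
tcp_rot: [0.817, 0.577, -0.0, -0.0]
contact_force: [0.4, -0.5, -1.1]
opening: 0.0095
grasp_force: 44.7
```

```bash
python3 mg.py
```

```text
t 29.42 pos [ 0.4951 -0.3221  0.0575] mag -0.0624 -0.0668 yaw -19.59 zax [-0.  0. -1.] F [ 0.4 -0.5 -1.1] Fmag [ 0.5 -0.3] T [-0.02 -0.06  0.04] open 0.0095
```

>>> play_rows:
  plan:
    - [0.0075,-0.0027,0,0,0,0]
    - [0.0075,-0.0027,0,0,0,0]
    - [0.0075,-0.0027,0,0,0,0]
    - [0.0075,-0.0026,0,0,0,0]
    - [0.0075,-0.0027,0,0,0,0]
    - [0.0075,-0.0027,0,0,0,0]
    - [0.0075,-0.0027,0,0,0,0]
    - [0,0,0,0,0,0]
    - [0,0,0,0,0,0]

```text
time_s: 30.17
position: [0.5475, -0.3408, 0.0575]
tcp_rot: [0.817, 0.576, -0.0, -0.0]
contact_force: [-0.4, 0.3, -0.9]
opening: 0.01
grasp_force: 44.7
```

>>> play_rows:
  plan:
    - [0.0028,-0.001,0,0,0,0]
    - [0.0028,-0.001,0,0,0,0]
    - [0.0019,-0.0007,0,0,0,0]
    - [0,0,0,0,0,0]
    - [0,0,0,0,0,0]

```text
time_s: 30.58
position: [0.554, -0.3432, 0.0575]
tcp_rot: [0.817, 0.576, -0.0, -0.001]
contact_force: [-4.4, 1.4, 2.1]
opening: 0.0096
grasp_force: 44.7
```

```bash
python3 mg.py
```

```text
t 30.58 pos [ 0.554  -0.3432  0.0575] mag 0.0002 -0.0671 yaw -19.62 zax [-0.002  0.001 -1.   ] F [-4.4  1.4  2.1] Fmag [-4.6 -0.1] T [0.14 0.56 0.02] open 0.0096
```

>>> play_rows:
  plan:
    - [0.0014,-0.0005,0,0,0,0]
    - [0.0009,-0.0003,-0.0005,0,0,0]
    - [0,0,0,0,0,0]
    - [0,0,0,0,0,0]

```text
time_s: 30.92
position: [0.5541, -0.3432, 0.0567]
tcp_rot: [0.817, 0.576, -0.002, -0.003]
contact_force: [-13.1, 3.2, 7.9]
opening: 0.0097
grasp_force: 44.9
```

>>> play_rows:
  plan:
    - [0,0,0,0,0,0]
    - [0,0,0,0,0,0]
    - [0,0,0,0,0,0]
    - [0,0,0,0,0,0]
    - [0,0,0,0,0,0]
    - [0,0,0.005,0,0,0]
    - [0,0,0.025,0,0,0]
    - [0,0,0.035,0,0,0]
    - [0,0,0.03,0,0,0]
    - [0,0,0,0,0,0]
    - [0,0,0,0,0,0]
  grip: -0.3

```text
time_s: 31.83
position: [0.5584, -0.3454, 0.1554]
tcp_rot: [0.817, 0.576, 0.001, 0.003]
contact_force: [0.1, -1.1, -0.1]
opening: 0.0308
grasp_force: 0.0
```

```bash
cat > ck.py <<'E'
import sys
from mg import *
def pel(f,z=.024):
    w=snap('wrist',f); hsv=cv2.cvtColor(w['frame'],cv2.COLOR_BGR2HSV); m=cv2.inRange(hsv,(6,70,30),(22,240,255)); n,l,st,ce=cv2.connectedComponentsWithStats(m)
    for i in range(1,n):
        if st[i,4]>300:
            p=onz(w,ce[i],z)-M0; print(ce[i].round(0),st[i][2:],(p@MU).round(4),(p@MN).round(4))
pel(sys.argv[1])
E
python3 ck.py w7
```

```text
t 31.83 pos [ 0.5584 -0.3454  0.1554] mag 0.0051 -0.0676 yaw -19.6 zax [ 0.004 -0.004 -1.   ] F [ 0.1 -1.1 -0.1] Fmag [ 0.5 -1. ] T [-0.07 -0.08  0.03] open 0.0308
[345. 227.] [  37   36 1010] 0.0237 -0.066
[275. 227.] [  36   35 1015] -0.0232 -0.066
[211. 403.] [ 24  77 854] -0.0799 -0.2135
[427. 403.] [ 24  77 861] 0.0923 -0.2144
[374. 471.] [ 442   22 6388] 0.0532 -0.2875
```

>>> play_rows:
  plan:
    - [-0.015,0.01,0.035,0,0,0]
    - [-0.03,0.02,0.035,0,0,0]
    - [-0.035,0.023,0.035,0,0,0]
    - [-0.035,0.023,0.035,0,0,0]
    - [-0.035,0.024,0.03,0,0,0]
    - [0,0.04,0,0,0,3.98]
    - [0,0.04,0,0,0,3.98]
    - [0,0.04,0,0,0,3.98]
    - [0,0.04,0,0,0,3.98]
    - [0,0.04,0,0,0,3.98]
    - [0,0.04,0,0,0,3.98]
    - [0,0.04,0,0,0,3.98]
    - [0,0.04,0,0,0,3.98]
    - [0,0.04,0,0,0,3.98]
    - [0,0.04,0,0,0,3.98]
    - [0,0.04,0,0,0,3.98]
    - [0,0.04,0,0,0,3.98]
    - [0.033,0.02,-0.02,0,0,0]
    - [0.033,0.02,-0.02,0,0,0]
    - [0.033,0.02,-0.02,0,0,0]

```text
time_s: 33.55
position: [0.5305, 0.276, 0.2338]
tcp_rot: [0.513, 0.858, -0.001, -0.001]
contact_force: [-0.2, -1.2, -0.2]
opening: 0.0309
grasp_force: 0.0
```

>>> play_rows:
  plan:
    - [0.021,0.007,-0.04,0,0,0]
    - [0.021,0.007,-0.04,0,0,0]
    - [0.021,0.007,-0.04,0,0,0]
    - [0,0,0,0,0,0]
    - [0,0,0,0,0,0]

```text
time_s: 33.97
position: [0.5846, 0.2923, 0.1199]
tcp_rot: [0.514, 0.858, -0.004, -0.004]
contact_force: [0.1, -0.4, 0.3]
opening: 0.0307
grasp_force: 0.0
```

```bash
cat > bs.py <<'E'
from st import *
def bs():
    s=ctrl.sense();p=np.array(s['position']);M=R.from_quat(s['tcp_rot']).as_matrix();d=p-B0
    print('pos',p.round(4),'base',(d@U).round(4),(d@N).round(4),'close yaw',np.degrees(np.arctan2(M[1,1],M[0,1])).round(2),'zax',M[:,2].round(3),'open',s['opening'])
E
python3 -c "
from bs import *
from ap import ap
bs();ap('w8')"
```

```text
pos [0.5846 0.2923 0.1199] base 0.0006 -0.0255 close yaw 28.14 zax [-0.012 -0.003 -1.   ] open 0.030724456679704873
t 33.9667 pos [0.5846 0.2923 0.1199] yaw -61.86 pitch 0.14 F [ 0.1 -0.4  0.3] T [-0.04 -0.16  0.03] open 0.0307
tip [0.6551 0.1599 0.0925] base 0.0002 -0.1755
[276.  82.] [ 249   54   54   57 2383] -0.021 0.0658
[373.  83.] [ 349   55   49   56 2156] 0.0258 0.0654
[367. 213.] [ 346  191   44   44 1563] 0.0256 0.0003
[280. 216.] [ 257  193   47   46 1709] -0.0212 -0.0016
[ 35. 319.] [  10  264   53  111 2423] -0.1691 -0.0653
[209. 411.] [203 377  16  64 336] -0.0716 -0.1329
[373. 472.] [ 128  459  441   21 4327] 0.0364 -0.1838
```

>>> play_rows:
  plan:
    - [-0.005,0.012,0,-1.42,2.65,0]
    - [-0.0043,0.0115,0,-1.42,2.64,0]
    - [0,0,-0.02,0,0,0]
    - [0,0,-0.015,0,0,0]
    - [0,0,-0.01,0,0,0]
    - [0,0,-0.004,0,0,0]
    - [0,0,0,0,0,0]
    - [0,0,0,0,0,0]
    - [0,0,0,0,0,0]

```text
time_s: 34.77
position: [0.5792, 0.3167, 0.0789]
tcp_rot: [0.513, 0.857, -0.044, -0.026]
contact_force: [0.0, 0.4, 0.6]
opening: 0.0309
grasp_force: 0.0
```

```bash
python3 -c "
from bs import *
bs()"
```

```text
pos [0.5792 0.3167 0.0789] base 0.0074 -0.0014 close yaw 28.12 zax [-0.091 -0.049 -0.995] open 0.030902421628707842
```

>>> play_rows:
  plan:
    - [-0.003,-0.0005,-0.003,0,0,0]
    - [0,0,-0.004,0,0,0]
    - [0,0,0,0,0,0]
    - [0,0,0,0,0,0]

```text
time_s: 35.1
position: [0.5753, 0.3162, 0.0704]
tcp_rot: [0.513, 0.857, -0.045, -0.027]
contact_force: [0.3, -0.1, 0.3]
opening: 0.0311
grasp_force: 0.0
```

>>> play_rows:
  plan:
    - [0,0,0,0,0,0]
    - [0,0,0,0,0,0]
    - [0,0,0,0,0,0]
    - [0,0,0,0,0,0]
    - [0,0,0,0,0,0]
    - [0,0,0,0,0,0]
    - [0,0,0,0,0,0]
    - [0,0,0,0,0,0]
  grip: -1
  force: 45

```text
time_s: 35.77
position: [0.5758, 0.3164, 0.0711]
tcp_rot: [0.513, 0.857, -0.045, -0.027]
contact_force: [0.3, 0.1, 1.4]
opening: 0.0096
grasp_force: 44.4
```

```bash
python3 -c "
from bs import *
bs()"
```

```text
pos [0.5758 0.3164 0.0711] base 0.0043 -0.0001 close yaw 28.15 zax [-0.092 -0.049 -0.995] open 0.009625604720808168
```

>>> play_rows:
  plan:
    - [0,0,0.015,0,0,0]
    - [0,0,0.03,0,0,0]
    - [0,0,0.03,1.42,-2.65,0]
    - [0,0,0.03,1.42,-2.64,0]
    - [-0.03,-0.018,0.025,0,0,0]
    - [-0.03,-0.018,0.025,0,0,0]
    - [-0.03,-0.018,0.025,0,0,0]
    - [-0.03,-0.018,0.025,0,0,0]
    - [-0.03,-0.018,0.025,0,0,0]
    - [-0.03,-0.018,0.025,0,0,0]
    - [0,-0.04,0,0,0,-4.78]
    - [0,-0.04,0,0,0,-4.78]
    - [0,-0.04,0,0,0,-4.78]
    - [0,-0.04,0,0,0,-4.78]
    - [0,-0.04,0,0,0,-4.78]
    - [0,-0.04,0,0,0,-4.78]
    - [0,-0.04,0,0,0,-4.78]
    - [0,-0.04,0,0,0,-4.78]
    - [0,-0.04,0,0,0,-4.78]
    - [0,-0.04,0,0,0,-4.78]

```text
time_s: 37.43
position: [0.4004, -0.1901, 0.322]
tcp_rot: [0.819, 0.574, 0.0, 0.001]
contact_force: [1.2, 0.0, -0.0]
opening: 0.0094
grasp_force: 44.7
```

>>> play_rows:
  plan:
    - [0.0115,-0.009,-0.033,0,0,0]
    - [0.0115,-0.009,-0.033,0,0,0]
    - [0.0115,-0.009,-0.033,0,0,0]
    - [0.0115,-0.009,-0.033,0,0,0]
    - [0.0115,-0.009,-0.033,0,0,0]
    - [0.0115,-0.009,-0.033,0,0,0]
    - [0,0,0,0,0,0]
    - [0,0,0,0,0,0]

```text
time_s: 38.1
position: [0.4688, -0.2413, 0.1214]
tcp_rot: [0.817, 0.576, -0.001, -0.003]
contact_force: [-1.0, -0.7, -0.0]
opening: 0.0097
grasp_force: 44.7
```

```bash
python3 mg.py
```

```text
t 38.1 pos [ 0.4688 -0.2413  0.1214] mag -0.1142 0.0004 yaw -19.66 zax [-0.005  0.004 -1.   ] F [-1.  -0.7 -0. ] Fmag [-0.7 -1. ] T [-0.06 -0.01 -0.04] open 0.0097
```

>>> play_rows:
  plan:
    - [0,-0.0006,-0.02,0,0,0]
    - [0,0,-0.02,0,0,0]
    - [0,0,-0.014,0,0,0]
    - [0,0,-0.006,0,0,0]
    - [0,0,-0.003,0,0,0]
    - [0,0,0,0,0,0]
    - [0,0,0,0,0,0]
    - [0,0,0,0,0,0]

```text
time_s: 38.77
position: [0.471, -0.2435, 0.0618]
tcp_rot: [0.817, 0.576, 0.0, 0.001]
contact_force: [-0.7, 0.1, -0.9]
opening: 0.0097
grasp_force: 44.7
```

```bash
python3 mg.py
```

```text
t 38.77 pos [ 0.471  -0.2435  0.0618] mag -0.1114 -0.001 yaw -19.65 zax [ 0.002 -0.002 -1.   ] F [-0.7  0.1 -0.9] Fmag [-0.7 -0.1] T [-0.08 -0.04 -0.01] open 0.0097
```

>>> play_rows:
  plan:
    - [0.0002,0.0006,-0.003,0,0,0]
    - [0,0,-0.001,0,0,0]
    - [0.0066,-0.0023,0,0,0,0]
    - [0.0066,-0.0023,0,0,0,0]
    - [0.0066,-0.0024,0,0,0,0]
    - [0.0066,-0.0024,0,0,0,0]
    - [0,0,0,0,0,0]
    - [0,0,0,0,0,0]

```text
time_s: 39.43
position: [0.4973, -0.2519, 0.0561]
tcp_rot: [0.817, 0.576, 0.0, 0.0]
contact_force: [0.5, -0.3, -0.6]
opening: 0.0093
grasp_force: 44.7
```

```bash
python3 mg.py
```

```text
t 39.43 pos [ 0.4973 -0.2519  0.0561] mag -0.0839 -0.0 yaw -19.63 zax [ 0. -0. -1.] F [ 0.5 -0.3 -0.6] Fmag [ 0.6 -0.1] T [ 0.   -0.08 -0.03] open 0.0093
```

>>> play_rows:
  plan:
    - [0,0,0.0012,0,0,0]
    - [0.0066,-0.0023,0,0,0,0]
    - [0.0066,-0.0024,0,0,0,0]
    - [0.0066,-0.0023,0,0,0,0]
    - [0.0066,-0.0024,0,0,0,0]
    - [0,0,0,0,0,0]
    - [0,0,0,0,0,0]

```text
time_s: 40.02
position: [0.5236, -0.2613, 0.0573]
tcp_rot: [0.817, 0.576, 0.0, 0.0]
contact_force: [-0.2, -0.3, -1.0]
opening: 0.0099
grasp_force: 44.7
```

```bash
python3 mg.py
```

```text
t 40.02 pos [ 0.5236 -0.2613  0.0573] mag -0.0559 -0.0 yaw -19.64 zax [ 0. -0. -1.] F [-0.2 -0.3 -1. ] Fmag [-0.1 -0.3] T [-0.03 -0.1  -0.03] open 0.0099
```

Into the groove with no force. I'll slide .0555 more and press lightly.

>>> play_rows:
  plan:
    - [0.0073,-0.0026,0,0,0,0]
    - [0.0073,-0.0026,0,0,0,0]
    - [0.0073,-0.0026,0,0,0,0]
    - [0.0073,-0.0026,0,0,0,0]
    - [0.0073,-0.0026,0,0,0,0]
    - [0.0073,-0.0026,0,0,0,0]
    - [0.004,-0.0014,0,0,0,0]
    - [0.0028,-0.001,0,0,0,0]
    - [0,0,0,0,0,0]
    - [0,0,0,0,0,0]

```text
time_s: 40.85
position: [0.5737, -0.279, 0.0571]
tcp_rot: [0.817, 0.576, -0.0, -0.0]
contact_force: [1.1, 0.4, -1.1]
opening: 0.0094
grasp_force: 44.7
```

>>> play_rows:
  plan:
    - [0.0019,-0.0007,0,0,0,0]
    - [0.0014,-0.0005,0,0,0,0]
    - [0,0,-0.0005,0,0,0]
    - [0,0,0,0,0,0]
    - [0,0,0,0,0,0]

```text
time_s: 41.27
position: [0.5765, -0.2801, 0.0567]
tcp_rot: [0.817, 0.576, -0.0, -0.001]
contact_force: [-4.6, 2.0, 2.2]
opening: 0.0098
grasp_force: 44.7
```

```bash
python3 mg.py
```

```text
t 41.27 pos [ 0.5765 -0.2801  0.0567] mag 0.0002 0.0 yaw -19.65 zax [-0.001  0.001 -1.   ] F [-4.6  2.   2.2] Fmag [-5.   0.3] T [0.16 0.59 0.03] open 0.0098
```

>>> play_rows:
  plan:
    - [0.0019,-0.0006,0,0,0,0]
    - [0,0,0,0,0,0]
    - [0,0,0,0,0,0]

```text
time_s: 41.52
position: [0.5766, -0.28, 0.0562]
tcp_rot: [0.817, 0.576, -0.002, -0.003]
contact_force: [-11.8, 2.3, 5.9]
opening: 0.0095
grasp_force: 44.9
```

>>> play_rows:
  plan:
    - [0,0,0,0,0,0]
    - [0,0,0,0,0,0]
    - [0,0,0,0,0,0]
    - [0,0,0,0,0,0]
    - [0,0,0,0,0,0]
    - [0,0,0.005,0,0,0]
    - [0,0,0.025,0,0,0]
    - [0,0,0.035,0,0,0]
    - [0,0,0.03,0,0,0]
    - [0,0,0,0,0,0]
    - [0,0,0,0,0,0]
  grip: -0.3

```text
time_s: 42.43
position: [0.5805, -0.2819, 0.155]
tcp_rot: [0.817, 0.576, 0.001, 0.003]
contact_force: [0.3, -0.5, 0.6]
opening: 0.0311
grasp_force: 0.0
```

```bash
python3 ck.py w9
```

```text
t 42.43 pos [ 0.5805 -0.2819  0.155 ] mag 0.0046 -0.0004 yaw -19.65 zax [ 0.005 -0.003 -1.   ] F [ 0.3 -0.5  0.6] Fmag [ 0.4 -0.4] T [-0.06 -0.08  0.04] open 0.0311
[276. 228.] [  37   35 1020] -0.0232 0.0003
[346. 228.] [  36   35 1010] 0.0236 0.0003
[342. 314.] [ 30  31 740] 0.0226 -0.0658
[288. 314.] [ 15  29 328] -0.0168 -0.0657
[211. 403.] [ 24  77 860] -0.0802 -0.1457
[427. 403.] [ 24  77 852] 0.0915 -0.1466
[374. 471.] [ 442   22 6400] 0.0521 -0.2196
```

>>> play_rows:
  plan:
    - [-0.015,0.005,0.035,0,0,0]
    - [-0.03,0.005,0.035,0,0,0]
    - [-0.04,0.005,0.035,0,0,0]
    - [-0.04,0.005,0.035,0,0,0]
    - [-0.045,0.005,0.03,0,0,0]
    - [0,0.04,0,0,0,3.98]
    - [0,0.04,0,0,0,3.98]
    - [0,0.04,0,0,0,3.98]
    - [0,0.04,0,0,0,3.98]
    - [0,0.04,0,0,0,3.98]
    - [0,0.04,0,0,0,3.98]
    - [0,0.04,0,0,0,3.98]
    - [0,0.04,0,0,0,3.98]
    - [0,0.04,0,0,0,3.98]
    - [0,0.04,0,0,0,3.98]
    - [0,0.04,0,0,0,3.98]
    - [0,0.04,0,0,0,3.98]
    - [0.022,0.035,-0.025,0,0,0]
    - [0.03,0.035,-0.025,0,0,0]
    - [0.03,0.035,-0.025,0,0,0]

```text
time_s: 44.15
position: [0.5062, 0.308, 0.2322]
tcp_rot: [0.514, 0.858, -0.001, -0.001]
contact_force: [0.6, 0.2, 0.8]
opening: 0.0312
grasp_force: 0.0
```

>>> play_rows:
  plan:
    - [0.021,0.014,-0.035,0,0,0]
    - [0.021,0.014,-0.035,0,0,0]
    - [0.01,0.007,-0.035,0,0,0]
    - [0,0,0,0,0,0]
    - [0,0,0,0,0,0]
    - [0,0,0,0,0,0]

```text
time_s: 44.65
position: [0.5569, 0.3398, 0.1321]
tcp_rot: [0.514, 0.858, -0.0, -0.0]
contact_force: [-0.0, -0.0, 1.3]
opening: 0.0306
grasp_force: 0.0
```

```bash
python3 -c "
from bs import *
from ap import ap
bs();ap('w10')"
```

```text
pos [0.5569 0.3398 0.1321] base -0.0013 0.0295 close yaw 28.11 zax [-0.001 -0.    -1.   ] open 0.030613343404887687
t 44.65 pos [0.5569 0.3398 0.1321] yaw -61.89 pitch 0.0 F [-0.  -0.   1.3] T [-0.02 -0.09 -0.  ] open 0.0306
tip [0.6275 0.2075 0.1051] base -0.0016 -0.1205
[368. 188.] [ 348  166   42   44 1457] 0.0259 0.0659
[284. 190.] [ 261  169   46   44 1618] -0.0209 0.0645
[ 69. 354.] [  52  323   37   59 1214] -0.1628 -0.0426
[427. 403.] [414 365  22  74 431] 0.0717 -0.0831
[374. 472.] [ 128  459  439   21 4234] 0.0382 -0.1448
```

>>> play_rows:
  plan:
    - [-0.006,0.017,0,-1.42,2.65,0]
    - [-0.006,0.017,0,-1.42,2.64,0]
    - [0,0,-0.02,0,0,0]
    - [0,0,-0.015,0,0,0]
    - [0,0,-0.012,0,0,0]
    - [0,0,-0.006,0,0,0]
    - [0,0,0,0,0,0]
    - [0,0,0,0,0,0]
    - [0,0,0,0,0,0]

```text
time_s: 45.45
position: [0.5459, 0.3739, 0.08]
tcp_rot: [0.514, 0.856, -0.044, -0.026]
contact_force: [0.4, 0.5, -1.4]
opening: 0.0311
grasp_force: 0.0
```

```bash
python3 -c "
from bs import *
bs()"
```

```text
pos [0.5459 0.3739 0.08  ] base 0.005 0.0647 close yaw 28.07 zax [-0.091 -0.049 -0.995] open 0.03108595078969092
```

>>> play_rows:
  plan:
    - [-0.001,0,-0.005,0,0,0]
    - [0,0.0003,-0.0035,0,0,0]
    - [0,0,0,0,0,0]
    - [0,0,0,0,0,0]

```text
time_s: 45.78
position: [0.544, 0.3743, 0.0702]
tcp_rot: [0.514, 0.856, -0.045, -0.027]
contact_force: [-0.1, -0.2, -0.0]
opening: 0.0311
grasp_force: 0.0
```

>>> play_rows:
  plan:
    - [0,0,0,0,0,0]
    - [0,0,0,0,0,0]
    - [0,0,0,0,0,0]
    - [0,0,0,0,0,0]
    - [0,0,0,0,0,0]
    - [0,0,0,0,0,0]
    - [0,0,0,0,0,0]
    - [0,0,0,0,0,0]
  grip: -1
  force: 45

```text
time_s: 46.45
position: [0.5444, 0.3745, 0.0709]
tcp_rot: [0.514, 0.856, -0.045, -0.027]
contact_force: [0.3, 0.6, 4.0]
opening: 0.0095
grasp_force: 44.4
```

```bash
python3 -c "
from bs import *
bs()"
```

```text
pos [0.5444 0.3745 0.0709] base 0.0041 0.0659 close yaw 28.1 zax [-0.092 -0.049 -0.995] open 0.009512599835968867
```

>>> play_rows:
  plan:
    - [0,0,0.015,0,0,0]
    - [0,0,0.03,0,0,0]
    - [0,0,0.03,1.42,-2.65,0]
    - [0,0,0.03,1.42,-2.64,0]
    - [-0.024,-0.027,0.025,0,0,0]
    - [-0.024,-0.027,0.025,0,0,0]
    - [-0.024,-0.027,0.025,0,0,0]
    - [-0.024,-0.027,0.025,0,0,0]
    - [-0.024,-0.027,0.025,0,0,0]
    - [-0.024,-0.027,0.025,0,0,0]
    - [0,-0.04,0,0,0,-5.3]
    - [0,-0.04,0,0,0,-5.3]
    - [0,-0.04,0,0,0,-5.3]
    - [0,-0.04,0,0,0,-5.3]
    - [0,-0.04,0,0,0,-5.3]
    - [0,-0.04,0,0,0,-5.3]
    - [0,-0.04,0,0,0,-5.3]
    - [0,-0.04,0,0,0,-5.3]
    - [0,-0.04,0,0,0,-5.3]
    - [0,0,0,0,0,0]

```text
time_s: 48.12
position: [0.4069, -0.1452, 0.3185]
tcp_rot: [0.82, 0.572, -0.001, 0.001]
contact_force: [0.5, 0.3, -0.9]
opening: 0.0098
grasp_force: 44.8
```

>>> play_rows:
  plan:
    - [0.0155,-0.005,-0.033,0,0,0]
    - [0.0155,-0.005,-0.033,0,0,0]
    - [0.0155,-0.005,-0.033,0,0,0]
    - [0.0155,-0.005,-0.033,0,0,0]
    - [0.0155,-0.005,-0.033,0,0,0]
    - [0.0155,-0.005,-0.033,0,0,0]
    - [0,0,0,0,0,0]
    - [0,0,0,0,0,0]

```text
time_s: 48.78
position: [0.4992, -0.1679, 0.1175]
tcp_rot: [0.817, 0.577, -0.001, -0.003]
contact_force: [0.2, -0.8, 0.3]
opening: 0.0096
grasp_force: 44.8
```

```bash
python3 mg.py
```

```text
t 48.78 pos [ 0.4992 -0.1679  0.1175] mag -0.1102 0.0797 yaw -19.53 zax [-0.006  0.004 -1.   ] F [ 0.2 -0.8  0.3] Fmag [ 0.4 -0.7] T [-0.04 -0.05 -0.02] open 0.0096
```

>>> play_rows:
  plan:
    - [-0.0025,-0.006,-0.015,0,0,0]
    - [-0.002,-0.006,-0.02,0,0,0]
    - [0,0,-0.014,0,0,0]
    - [0,0,-0.005,0,0,0]
    - [0,0,-0.002,0,0,0]
    - [0,0,0,0,0,0]
    - [0,0,0,0,0,0]
    - [0,0,0,0,0,0]

```text
time_s: 49.45
position: [0.4971, -0.1817, 0.0655]
tcp_rot: [0.817, 0.577, 0.001, 0.001]
contact_force: [0.9, 0.2, -1.5]
opening: 0.0096
grasp_force: 44.8
```

```bash
python3 mg.py
```

```text
t 49.45 pos [ 0.4971 -0.1817  0.0655] mag -0.1076 0.0661 yaw -19.57 zax [ 0.002 -0.001 -1.   ] F [ 0.9  0.2 -1.5] Fmag [0.8 0.5] T [-0.05 -0.1   0.04] open 0.0096
```

>>> play_rows:
  plan:
    - [0,0,-0.004,0,0,0]
    - [0,0,-0.003,0,0,0]
    - [0,0,0,0,0,0]
    - [0.0066,-0.0023,0,0,0,0]
    - [0.0066,-0.0023,0,0,0,0]
    - [0.0066,-0.0024,0,0,0,0]
    - [0,0,0,0,0,0]
    - [0,0,0,0,0,0]

```text
time_s: 50.12
position: [0.5166, -0.1886, 0.0569]
tcp_rot: [0.817, 0.577, 0.0, 0.0]
contact_force: [-0.8, 0.9, -1.3]
opening: 0.0094
grasp_force: 44.8
```

```bash
python3 mg.py
```

```text
t 50.12 pos [ 0.5166 -0.1886  0.0569] mag -0.0869 0.0661 yaw -19.59 zax [ 0. -0. -1.] F [-0.8  0.9 -1.3] Fmag [-1.   0.6] T [ 0.02 -0.06  0.05] open 0.0094
```

>>> play_rows:
  plan:
    - [0.0066,-0.0023,0.0003,0,0,0]
    - [0.0066,-0.0024,0,0,0,0]
    - [0.0066,-0.0023,0,0,0,0]
    - [0.0066,-0.0024,0,0,0,0]
    - [0,0,0,0,0,0]
    - [0,0,0,0,0,0]

```text
time_s: 50.62
position: [0.5428, -0.1978, 0.057]
tcp_rot: [0.817, 0.577, 0.0, 0.0]
contact_force: [0.1, -1.2, -1.4]
opening: 0.0093
grasp_force: 44.8
```

```bash
python3 mg.py
```

```text
t 50.62 pos [ 0.5428 -0.1978  0.057 ] mag -0.0592 0.0661 yaw -19.59 zax [ 0. -0. -1.] F [ 0.1 -1.2 -1.4] Fmag [ 0.5 -1.1] T [-0.02 -0.05  0.01] open 0.0093
```

>>> play_rows:
  plan:
    - [0.0075,-0.0027,0,0,0,0]
    - [0.0075,-0.0027,0,0,0,0]
    - [0.0075,-0.0026,0,0,0,0]
    - [0.0075,-0.0027,0,0,0,0]
    - [0.0075,-0.0027,0,0,0,0]
    - [0.0075,-0.0026,0,0,0,0]
    - [0.005,-0.0018,0,0,0,0]
    - [0.0033,-0.0012,0,0,0,0]
    - [0,0,0,0,0,0]
    - [0,0,0,0,0,0]

```text
time_s: 51.45
position: [0.5956, -0.2166, 0.0569]
tcp_rot: [0.817, 0.576, -0.0, -0.0]
contact_force: [-0.1, 0.3, -0.9]
opening: 0.0095
grasp_force: 44.8
```

>>> play_rows:
  plan:
    - [0.0019,-0.0007,0,0,0,0]
    - [0.0014,-0.0005,0,0,0,0]
    - [0,0,-0.0005,0,0,0]
    - [0,0,0,0,0,0]
    - [0,0,0,0,0,0]

```text
time_s: 51.87
position: [0.5986, -0.2177, 0.0565]
tcp_rot: [0.817, 0.576, -0.0, -0.0]
contact_force: [-2.1, 1.7, 0.3]
opening: 0.0099
grasp_force: 44.8
```

```bash
python3 mg.py
```

```text
t 51.87 pos [ 0.5986 -0.2177  0.0565] mag 0.0001 0.0662 yaw -19.59 zax [-0.001  0.    -1.   ] F [-2.1  1.7  0.3] Fmag [-2.6  0.8] T [0.08 0.32 0.05] open 0.0099
```

>>> play_rows:
  plan:
    - [0.0014,-0.0005,0,0,0,0]
    - [0.0011,-0.0004,0,0,0,0]
    - [0,0,0,0,0,0]
    - [0,0,0,0,0,0]

```text
time_s: 52.2
position: [0.5988, -0.2177, 0.0559]
tcp_rot: [0.817, 0.577, -0.002, -0.003]
contact_force: [-11.8, 1.7, 6.1]
opening: 0.0098
grasp_force: 44.9
```

>>> play_rows:
  plan:
    - [0,0,0,0,0,0]
    - [0,0,0,0,0,0]
    - [0,0,0,0,0,0]
    - [0,0,0,0,0,0]
    - [0,0,0,0,0,0]
    - [0,0,0.005,0,0,0]
    - [0,0,0.025,0,0,0]
    - [0,0,0.035,0,0,0]
    - [0,0,0.03,0,0,0]
    - [0,0,0,0,0,0]
    - [0,0,0,0,0,0]
  grip: -0.3

```text
time_s: 53.12
position: [0.6031, -0.2197, 0.1548]
tcp_rot: [0.817, 0.577, 0.001, 0.003]
contact_force: [0.1, -0.2, -0.8]
opening: 0.0306
grasp_force: 0.0
```

```bash
python3 ck.py w11
```

```text
t 53.12 pos [ 0.6031 -0.2197  0.1548] mag 0.005 0.0658 yaw -19.59 zax [ 0.005 -0.003 -1.   ] F [ 0.1 -0.2 -0.8] Fmag [ 0.1 -0.2] T [-0.03 -0.04  0.01] open 0.0306
[142.  25.] [  270    64 12388] -0.0947 0.1892
[275. 229.] [  36   35 1012] -0.0233 0.0663
[345. 229.] [  37   35 1011] 0.0236 0.0663
[342. 314.] [ 31  31 755] 0.0228 0.0006
[288. 314.] [ 14  30 309] -0.0166 0.0006
[211. 403.] [ 24  77 867] -0.0795 -0.0791
[427. 403.] [ 24  77 859] 0.092 -0.08
[374. 471.] [ 442   22 6420] 0.0528 -0.1529
```

>>> play_rows:
  plan:
    - [-0.02,0,0.04,0,0,0]
    - [-0.03,0,0.04,0,0,0]
    - [-0.04,0,0.04,0,0,0]
    - [-0.04,0,0.03,0,0,0]
    - [-0.04,0,0.02,0,0,0]
    - [-0.03,-0.02,0,0,0,0]
    - [0,0,0,0,0,0]
    - [0,0,0,0,0,0]

```text
time_s: 53.83
position: [0.4265, -0.2392, 0.2944]
tcp_rot: [0.818, 0.575, -0.0, -0.001]
contact_force: [-0.5, 0.0, -0.5]
opening: 0.0305
grasp_force: 0.0
```

```bash
python3 - <<'E'
from h import *
w=snap('wrist','w12'); a=snap('scene','scene12')['frame'][160:360,180:440]; b=snap('side','side12')['frame'][170:370,180:440]
cv2.imwrite('pics/fin.png',np.vstack([cv2.resize(x,(390,300),interpolation=3) for x in(a,b)]))
E
```

```text
(no output)
```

View pics/fin.png

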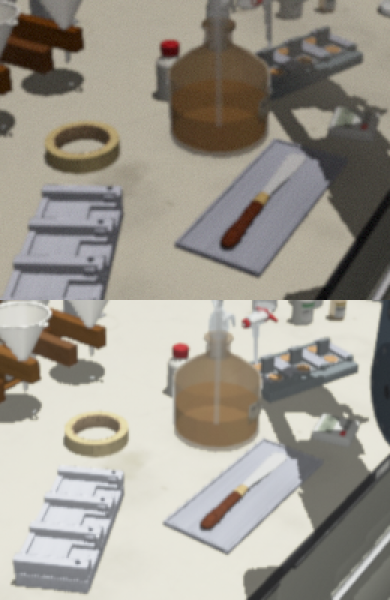

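The base is empty, the carriers are in the magazine, and the spatula lies in the tray with its butt at crop (230,243) and tip at (295,158). A quick numeric check that it is inside, then hand in.

```bash
python3 - <<'E'
from h import *
c=load('scene12')
for uv,z in(((228,245),.012),((264,195),.012),((297,157),.005),((178,243),.008),((252,272),.008),((276,141),.008)): print(onz(c,(180+uv[0]/1.5,160+uv[1]/1.5),z).round(4))
E
```

```text
[0.435 0.198 0.012]
[0.4444 0.0891 0.012 ]
[ 0.4507 -0.0227  0.005 ]
[0.489  0.2196 0.008 ]
[0.3918 0.2213 0.008 ]
[ 0.4921 -0.0419  0.008 ]
```

The spatula is well inside the tray (x 0.435–0.451, y −0.02 to 0.20). Handing in.

```bash
python3 -c "
from workcell import ctrl
print(ctrl.job_done())"
```

```text
the job is handed in; nothing more can be done
None
```

I handed the job in at about 54 s on the robot's clock: all three carriers were levered free and slid home against the back stop in lanes 1 to 3, and the spatula lies flat in its tray. The arm kept clear of the timer, bottle and tape roll; I did not re-measure their positions at the end, and the hand-in call returned no verdict.

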